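# Seat the nested lids on a media chamber, then lift off the outer lid alone

### The arm

A 6-joint arm with a two-finger parallel gripper is mounted at the origin on the work surface. World frame = base frame: x ahead of the robot, y to its left, z up, the work surface at z = 0. Lengths are in m, angles in rad, forces in N, time in s.
With the tool pointing down it reaches from about 0.425 to 0.95 m from the base axis. Payload 3.5 kg.
Tool frame: the origin (TCP) lies between the finger pads; the fingertips stand 11 mm ahead of it and the grasp point (between the pads) lies 8 mm behind it (ctrl.tcp_to_tips is the distance from the TCP to the fingertips, in m); z points along the fingers, y is the direction in which the jaws open and shut (so a half turn about z gives the same grasp; the last joint's range is limited). The gripper opens to 85 mm and grips with 20 to 120 N. Pads are 22 mm wide; open, the fingers measure 114 mm over their backs; the gripper's body (76 mm by 85 mm) begins 54 mm behind the grasp point. The pads swing forward as they close: fully open they stand 13 mm farther back than shut.
Start: joints at [0.965, 0.286, 1.577, -0, 1.279, -0.15], TCP at [0.297, 0.606, 0.216] pointing down, gripper open.
Joint ranges: [-2.77, 2.77], [-0.9, 2.22], [0.21, 2.48], [-1.53, 4.67], [0.24, 2.81], [-2.84, 2.84]. Speed limits (rad/s): [2.79, 2.79, 3.14, 3.14, 3.14, 3.14].

### API

Orientations are given as a unit quaternion [x, y, z, w].
In Python, from plant import monitor, vision, workorder, ctrl gives the robot as it stands.
- The arm moves only by the tool jog_arm, never from a script. Its argument "series" is a list of rows, each a list of 4 numbers: the shift along the tool's x, y, z in m, then the turn about the tool's z in rad. In form: [[tx, ty, tz, spin], ...]. A call has exactly 8 rows; each row shifts and turns the pose as measured when the row begins, along the tool's axes as they then stand; what a row does not reach is not made up. A row lasts 1/12 s, in which the tool goes at most 41.7 mm and 7.16 degrees, less where a joint would pass 70% of its speed; a pose out of reach is approached as far as the arm can. A call is refused whole if a number of a shift passes 0.0417 or a number of a turn 0.125, either way. A call with a gripper value outside its range is refused whole. "grip" is the finger opening in m, from 0 to 0.0854, set as the call begins (left out, the last holds). The fingers move at their own pace and stop on an object; "grip_force" is the grip in N (left out, the last holds). Time passes only in rows, so rows that do not move let the fingers close, or fill a call up. It gives the time, the measured TCP pose, the force and the opening at its end, in the units of the state.
- monitor.get_state(): the state, without advancing time (a new reading comes with each control period).
- vision.read_camera(name): name is "scene" or "top"; returns the picture (400x640x3 uint8, red, green, blue); there is no depth.
- vision.get_calibration(name): a dict with "vfov" (degrees; the focal length in pixels is half the picture's height over the tangent of half this angle, whatever the lens; pixels are square), "cx", "cy" (the principal point, pixels), "R" (3x3) and "t" (3): a world point X has camera coordinates R X + t. Camera axes: x right, y down, z forward; pixel columns grow to the right and rows downward; lengths in m; the calibration is good to about 2 mm. A picture is of the moment at which its call begins. get_calibration takes no time and is no camera call.
- workorder.sign_off(): hands the job in, once; it reports no verdict.
The state is a dict: "time": time; "qpos": joint angles; "dq": joint speeds; "joint_efforts": joint torques, N m; "eef_pos": TCP position; "tcp_rot": TCP orientation; "contact_force": force on the tool from outside, world axes, zero at the start; "wrist_torque": the same for the moment, N m; "opening": opening from 0.0 (shut) to 1.0 (fully open).
Only numpy, scipy, OpenCV 4.12 (cv2) and the standard library are available. Lean on these libraries where they do the work, as an engineer would, in place of code of your own. Each camera call takes 0.05 s, during which the arm holds its last target.

### The job

Pick the nested pair of lids out of the drip tray by the inner lid's pull rod and lower it gently onto the open media chamber, so that the chamber's two studs come up through the ear holes of the outer lid, the inner lid sits on its ledge and the outer lid lies flat on the flange; then let go. Next take the outer lid alone by its hexagonal gland nut and lift it straight up until it is clear of the rod's tip, with the inner lid left seated and undisturbed in the chamber. Finish while still holding the outer lid level above the chamber, ready for the seal ring to be fitted, and leave everything else where it is.

Things in the scene. Friction and masses are not known exactly. Their poses are not given: they have to be found in the camera images.
- chamber: Open media chamber, fixed: clear tube (outside 106 mm, bore 96 mm) with pale stones, white foot 150 mm wide, white flange 120 mm wide at the top, its top face 150 mm above the table, with two ears (28 mm wide, to 87 mm from the axis) along its +y and -y. A pipe stub reaches 80 mm towards its +x, low down. Origin: centre of the underside, on the table; z up.
- seat (a point): Centre of the ledge inside the chamber's bore on which the inner lid's underside rests when seated: 100 mm above the table, 50 mm below the flange's top face.
- stud_0 (a point): Tip of the steel stud on the chamber's +y ear: upright, 8 mm thick, 72 mm from the chamber's axis, standing 30 mm above the flange, its last 8 mm tapering to 3 mm.
- stud_1 (a point): Tip of the like stud on the chamber's -y ear. Either stud may take either hole of the outer lid.
- inner_lid: Inner lid (loose press plate, 0.2 to 0.33 kg): grey disc 86 mm wide, 8 mm thick; on it a white sleeve 48 mm wide whose top, 44 mm above the disc's underside, is the shoulder that carries the outer lid; from it rises the white pull rod, round, 16 mm thick. Origin: centre of the disc's underside; z up along the rod. It starts standing in the tray (floor 5 mm, walls 22 mm above the table).
- rod_tip (a point): Top of the pull rod, on its axis: 122 mm above the inner lid's underside. It stands 40 mm above the nut while the pair is carried and 34 mm when both are seated. Lifting the rod lifts both lids; lifting the nut lifts the outer lid only.
- outer_lid: Outer lid (loose, 0.24 to 0.39 kg), resting on the inner lid's shoulder, rod through its middle: white disc 120 mm wide, 12 mm thick, two ears (28 mm wide, to 87 mm from the axis) along its +y and -y, black hexagonal nut in the middle. Origin: centre of the underside; z up. Seated, its underside is 150 mm above the table; it lands when the inner lid still has 6 mm to go.
- hole_0 (a point): Centre, at the lid's underside, of the 13 mm hole in the outer lid's +y ear, 72 mm from its axis.
- hole_1 (a point): The same in its -y ear.
- nut_top (a point): Centre of the gland nut's top face, 38 mm above the outer lid's underside. The nut is 26 mm high, 44 mm across flats; two flats face the lid's +x and -x, the others are 60 degrees round. A 22 mm hole through nut and lid lets the 16 mm rod slide freely.
- thumb_nut_0: Bystander, to be left alone: black thumb nut, 26 mm across, 20 mm high, in a corner of the drip tray. Origin: centre of its underside.
- thumb_nut_1: Bystander, to be left alone: a second thumb nut like it, in the opposite corner of the tray. Origin: centre of its underside.
- grease_jar: Bystander, to be left alone: small grey jar with a white cap, 46 mm wide, 45 mm high. Origin: centre of its underside.
- elbow: Bystander, to be left alone: white pipe elbow, about 55 x 34 mm, 60 mm high. Origin: centre of its underside.
- reagent_bottle: Bystander, to be left alone: white bottle, 42 mm wide, 85 mm high. Origin: centre of its underside.
- sample_cup: Bystander, to be left alone: clear cup, 60 mm wide, 60 mm high. Origin: centre of its underside.
- gasket: Bystander, to be left alone: flat black rubber ring, 116 mm wide, 5 mm thick. Origin: centre of its underside.
Things that resemble listed ones, but are neither listed nor needed, are in the scene too. There is more than one size of the outer_lid; the job needs the larger.

How it is judged:
On the way, in this order (a step that is already met when the one before it is completed fails the run):
1. the nested pair is lifted together, 40 mm or more above the table, the outer lid still resting on the inner lid's shoulder (height (world z) of inner_lid above 0.04 m and z of outer_lid in the frame of inner_lid between 0.041 and 0.049 m and contact force between the fingers and inner_lid above 1 N), for 0.2 s.
2. the pair is seated on the chamber and let go: inner lid on its ledge (within 3 mm), outer lid flat on the flange (within 3 mm) with the studs through its ear holes (z of inner_lid in the frame of chamber between 0.096 and 0.103 m and horizontal distance between inner_lid and chamber below 0.01 m and angle between inner_lid's own z axis and vertical below 0.05 rad and z of outer_lid in the frame of chamber between 0.147 and 0.153 m and horizontal distance between outer_lid and chamber below 0.006 m and angle between the y axis of outer_lid and the y axis of chamber, either way round below 0.09 rad and angle between outer_lid's own z axis and vertical below 0.04 rad and contact force between the fingers and inner_lid below 0.3 N and contact force between the fingers and outer_lid below 0.3 N), for 0.3 s.
At the end, for the whole second after the job is handed in: The gripper holds the outer lid still, level (8 degrees), within 60 mm of the chamber's axis, underside 4 mm or more above the rod's tip, touching neither chamber nor inner lid; the inner lid sits untouched on its ledge (3 mm, 3 degrees) (z of inner_lid in the frame of chamber between 0.096 and 0.103 m and horizontal distance between inner_lid and chamber below 0.01 m and angle between inner_lid's own z axis and vertical below 0.05 rad and z of outer_lid in the frame of inner_lid above 0.126 m and z of outer_lid in the frame of chamber above 0.226 m and horizontal distance between outer_lid and chamber below 0.06 m and angle between outer_lid's own z axis and vertical below 0.15 rad and contact force between the fingers and outer_lid above 2 N and contact force between each of outer_lid, the fingers and inner_lid below 0.1 N and contact force between outer_lid and chamber below 0.1 N and linear speed of outer_lid below 0.03 m/s and linear speed of inner_lid below 0.02 m/s); the arm keeps its last pose, push and grip.
It fails at once if the inner lid is raised more than 4 mm off its ledge, or tipped, by the hand that grips the outer lid (contact force between the fingers and outer_lid above 1 N and contact force between the fingers and inner_lid below 0.5 N and horizontal distance between inner_lid and chamber below 0.04 m and (z of inner_lid in the frame of chamber above 0.104 m or angle between inner_lid's own z axis and vertical above 0.08 rad)).
It fails at once if the lids are dropped into the chamber from more than about 8 mm (the inner lid falls freely at over 0.4 m/s) (horizontal distance between inner_lid and chamber below 0.04 m and contact force between the fingers and inner_lid below 0.1 N and linear speed of inner_lid above 0.4 m/s).
It fails at once if the lids are forced down on the chamber (more than 60 N while the hand is not on the outer lid) (contact force between the fingers and outer_lid below 0.3 N and contact force between any of inner_lid, outer_lid and chamber above 60 N).
It fails at once if a bystander is moved by more than 30 mm (distance of any of thumb_nut_0, thumb_nut_1, grease_jar, elbow, reagent_bottle, sample_cup, gasket from where it was at the start of the episode above 0.03 m).
It also fails if it takes over 54 s, if anything falls off the work surface, if the arm or the gripper's body presses on something with over 40 N, if the wrist force passes 120 N, or if a joint passes its speed limit or range.

## Working session

There is one attempt and no reset: what is moved stays moved. The work goes in short steps, Python scripts to look and compute and a tool call to move; the robot and the scene stay as the last step left them, time stands still between calls to the robot, and variables do not carry over. Pictures are saved under pics/ and viewed, and the job is handed in when it is done.

Besides the shell and the picture viewer there is one more tool, called by a JSON object that holds its "api" and its "payload", one argument or row to a line. jog_arm: Moves the arm, as the interface text tells. Its arguments: {"type":"object","properties":{"series":{"type":"array","items":{"type":"array","items":{"type":"number"}}},"grip":{"type":"number"},"grip_force":{"type":"number"}},"required":["series"]}

```bash
ls; mkdir -p pics; python3 - <<'E'
from plant import monitor, vision, workorder, ctrl
import cv2,numpy as np
s=monitor.get_state();print(s)
for n in("scene","top"):
    im=vision.read_camera(n);np.save(f"pics/{n}0.npy",im);cv2.imwrite(f"pics/{n}0.png",im[:,:,::-1]);print(n,vision.get_calibration(n))
E
```

```text
pics
{'time': 0.0, 'qpos': array([ 9.64985774e-01,  2.87214490e-01,  1.57818267e+00,  3.52043244e-05,
        1.27858237e+00, -1.50009780e-01]), 'dq': array([-0.0004203 ,  0.00130397, -0.00094246, -0.0003301 ,  0.00057979,
        0.00077733]), 'joint_efforts': array([ 5.70411103e-04, -4.05974579e+01, -2.92633009e+01, -2.18495247e-04,
        5.87600793e-03, -1.56659208e-06]), 'eef_pos': array([0.2966958 , 0.60552808, 0.21431159]), 'tcp_rot': array([ 2.25937497e-01,  9.74141069e-01, -1.10300697e-03, -4.56013555e-04]), 'contact_force': array([ 0.24988337, -0.19741519, -0.66239322]), 'wrist_torque': array([ 0.01193264, -0.00756635,  0.00144153]), 'opening': 0.999991921337756}
scene {'vfov': 52.7633174818471, 'cx': 308.85711450474486, 'cy': 202.23461953343755, 'R': array([[ 0.25678024,  0.96625857,  0.02020612],
       [ 0.63171223, -0.15197935, -0.76015915],
       [-0.73143938,  0.2079583 , -0.64942265]]), 't': array([-0.23882615, -0.25481811,  1.50539873])}
top {'vfov': 46.60361351064587, 'cx': 311.0457202128172, 'cy': 202.35229245861973, 'R': array([[ 0.0048672 , -0.99993717, -0.01009738],
       [-0.99768148, -0.00417028, -0.06792841],
       [ 0.06788204,  0.01040459, -0.9976391 ]]), 't': array([0.11457325, 0.56630877, 1.31427543])}
```

View pics/scene0.png

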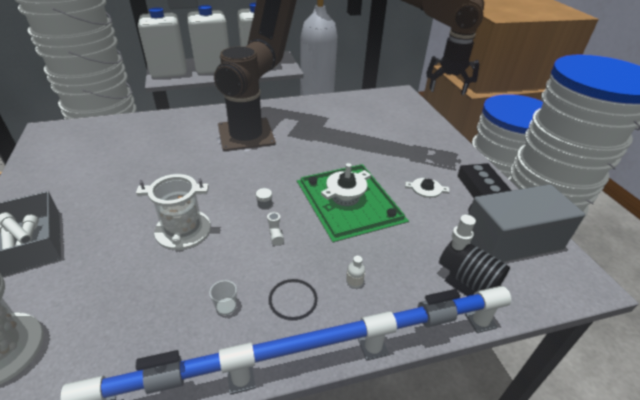

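View pics/top0.png

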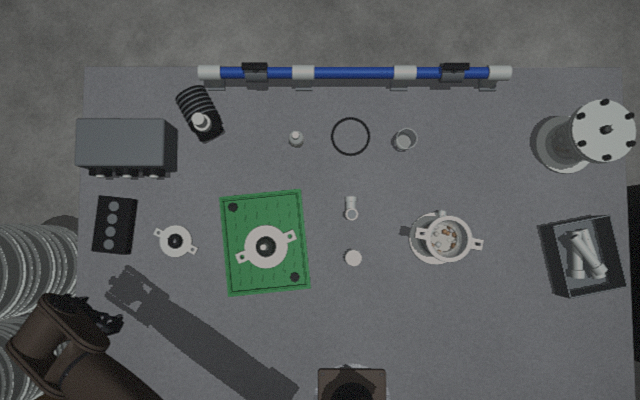

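The lid candidates in the top view are the pair in the green tray at (265,246), with the rod standing in it, and a smaller lid lying on the table at (175,241), which has no rod. I choose the tray pair and will check it in a close crop. The chamber is at (445,240).

```bash
python3 - <<'E'
import cv2,numpy as np
t=cv2.imread("pics/top0.png");s=cv2.imread("pics/scene0.png")
r=lambda im,y,x,h,w,k:cv2.resize(im[y:y+h,x:x+w],None,fx=k,fy=k,interpolation=cv2.INTER_CUBIC)
a=r(t,205,225,80,80,5);b=r(t,200,395,80,100,4)
c=r(s,160,300,80,80,5)
d=r(s,170,130,80,100,4)
row1=np.hstack([a[:300],c[:300]]);row2=np.hstack([b[:300],d[:300]])
cv2.imwrite("pics/c0.png",np.vstack([np.pad(x,((0,0),(0,800-x.shape[1]),(0,0))) for x in(row1,row2)]))
E
```

```text
(no output)
```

View pics/c0.png

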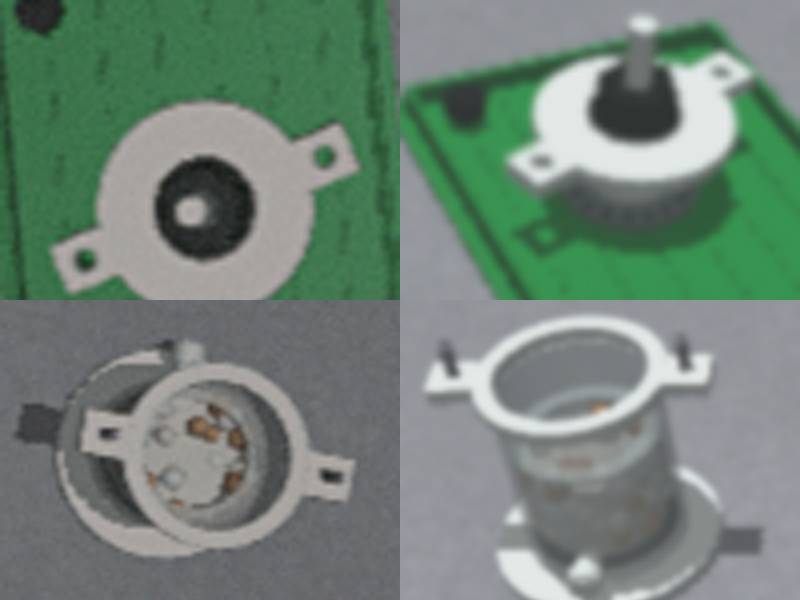

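The crop confirms it: the tray pair has the rod and the large outer lid. Its holes are near top pixels (290,236) and (242,257). The chamber studs are at about (421,234) and (478,243). Next I measure.

```bash
cat > h.py <<'E'
import cv2,numpy as np
from plant import vision
def cal(n):
    c=vision.get_calibration(n);f=200/np.tan(np.radians(c['vfov'])/2)
    return f,c['cx'],c['cy'],np.array(c['R']),np.array(c['t'])
def ray(n,px,z):
    f,cx,cy,R,t=cal(n);px=np.atleast_2d(px).astype(float)
    d=np.c_[(px[:,0]-cx)/f,(px[:,1]-cy)/f,np.ones(len(px))]@R
    o=-R.T@t
    return o+d*((z-o[2])/d[:,2])[:,None]
def proj(n,X):
    f,cx,cy,R,t=cal(n);p=np.atleast_2d(X)@R.T+t
    return np.c_[cx+f*p[:,0]/p[:,2],cy+f*p[:,1]/p[:,2]]
def tri(pxs):
    A=[];b=[]
    for n,px in pxs:
        f,cx,cy,R,t=cal(n);o=-R.T@t;d=R.T@np.array([(px[0]-cx)/f,(px[1]-cy)/f,1]);d/=np.linalg.norm(d)
        P=np.eye(3)-np.outer(d,d);A.append(P);b.append(P@o)
    X=np.linalg.lstsq(np.vstack(A),np.hstack(b),rcond=None)[0]
    return X,[np.linalg.norm(a@X-c) for a,c in zip(A,b)]
def circ(P,lo=0,hi=9):
    from scipy.optimize import least_squares
    r=least_squares(lambda q:np.hypot(P[:,0]-q[0],P[:,1]-q[1])-q[2],[*P[:,:2].mean(0),.05],loss='soft_l1',f_scale=.001)
    return r.x,np.sqrt(np.mean(r.fun**2))
E
python3 - <<'E'
from h import *
t=cv2.imread("pics/top0.png");hsv=cv2.cvtColor(t,cv2.COLOR_BGR2HSV)
w=cv2.inRange(hsv,(0,0,135),(180,70,255))
for name,(x0,y0,x1,y1),z in (("lid",(225,215,305,280),.061),("flange",(395,200,495,275),.15)):
    m=np.zeros_like(w);m[y0:y1,x0:x1]=w[y0:y1,x0:x1]
    cs,h=cv2.findContours(m,cv2.RETR_CCOMP,cv2.CHAIN_APPROX_NONE)
    for c,hh in zip(cs,h[0]):
        if len(c)<8: continue
        P=ray("top",c[:,0],z); print(name,"hole" if hh[3]>=0 else "out",len(c),cv2.boundingRect(c),"cen",c[:,0].mean(0).round(1),P.mean(0).round(4),"area mm2",round(cv2.contourArea((P[:,:2]*1000).astype(np.float32))))
    cv2.imwrite(f"pics/m_{name}.png",cv2.resize(m[y0:y1,x0:x1],None,fx=6,fy=6,interpolation=cv2.INTER_NEAREST))
E
```

```text
lid out 15 (260, 245, 6, 5) cen [262.8 246.9] [0.4389 0.2497 0.061 ] area mm2 126
lid out 158 (235, 225, 62, 43) cen [265.2 246.6] [0.4398 0.243  0.061 ] area mm2 12131
lid hole 16 (239, 254, 7, 7) cen [241.6 256.6] [0.4117 0.3082 0.061 ] area mm2 198
lid hole 61 (255, 235, 23, 24) cen [265.7 246.3] [0.4406 0.2418 0.061 ] area mm2 2870
lid hole 14 (287, 233, 6, 7) cen [289.5 236. ] [0.4693 0.176  0.061 ] area mm2 169
flange out 10 (456, 242, 3, 6) cen [456.9 244.5] [ 0.45   -0.2593  0.15  ] area mm2 13
flange out 14 (449, 224, 7, 6) cen [452.3 226.6] [ 0.4959 -0.2482  0.15  ] area mm2 33
flange out 31 (420, 213, 16, 5) cen [427.7 214.7] [ 0.5261 -0.1855  0.15  ] area mm2 110
flange out 246 (409, 210, 75, 54) cen [440.3 241.5] [ 0.4574 -0.217   0.15  ] area mm2 13253
flange hole 15 (436, 248, 6, 7) cen [438.2 250.9] [ 0.4335 -0.2112  0.15  ] area mm2 101
flange hole 18 (474, 241, 8, 6) cen [477.5 243.6] [ 0.4526 -0.3121  0.15  ] area mm2 183
flange hole 25 (430, 240, 10, 9) cen [435.1 244.2] [ 0.4505 -0.2036  0.15  ] area mm2 220
flange hole 16 (419, 231, 7, 5) cen [421.9 233. ] [ 0.479  -0.1701  0.15  ] area mm2 139
flange hole 17 (431, 230, 7, 8) cen [434.6 233.3] [ 0.4784 -0.2027  0.15  ] area mm2 161
flange hole 8 (433, 227, 5, 4) cen [435.  228.5] [ 0.4908 -0.2038  0.15  ] area mm2 46
flange hole 152 (440, 219, 29, 40) cen [451.1 238.2] [ 0.4661 -0.2446  0.15  ] area mm2 4723
```

View pics/m_flange.png

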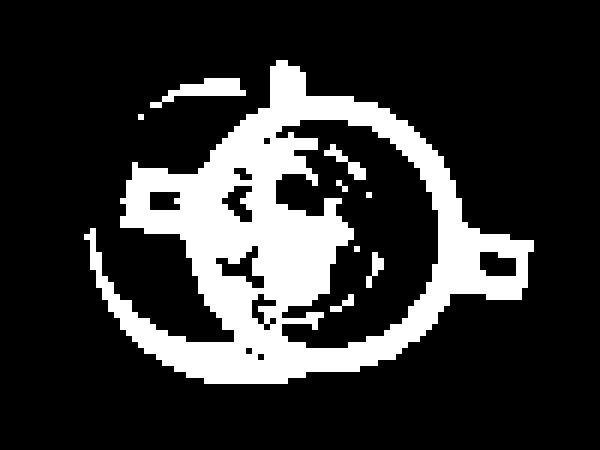

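View pics/m_lid.png

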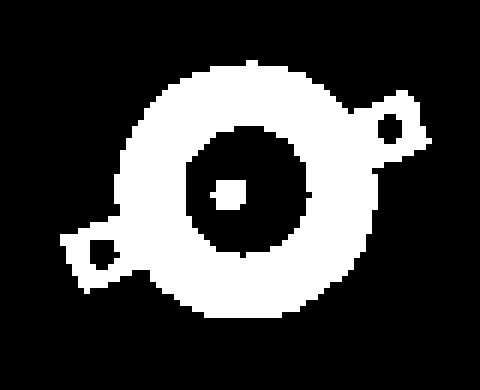

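```bash
python3 - <<'E'
from h import *
from plant import ctrl
print("tips",ctrl.tcp_to_tips,[a for a in dir(ctrl) if a[0]!='_'])
t=cv2.imread("pics/top0.png");hsv=cv2.cvtColor(t,cv2.COLOR_BGR2HSV)
w=cv2.inRange(hsv,(0,0,135),(180,70,255))
def fit(box,z,c0,R,bad):
    x0,y0,x1,y1=box
    m=np.zeros_like(w);m[y0:y1,x0:x1]=w[y0:y1,x0:x1]
    cs,_=cv2.findContours(m,cv2.RETR_EXTERNAL,cv2.CHAIN_APPROX_NONE)
    c=max(cs,key=len)[:,0]; P=ray("top",c,z)
    for _ in range(4):
        d=P[:,:2]-c0;r=np.hypot(*d.T);a=np.degrees(np.arctan2(d[:,1],d[:,0]))
        k=(abs(r-R)<.005)&~bad(a)
        q,e=circ(P[k]);c0=q[:2]
    return q.round(4),e.round(4),k.sum()
print("lid",fit((225,215,305,280),.061,np.array([.44,.242]),.06,lambda a:(abs(a-113.5)<20)|(abs(a+66.5)<20)))
print("flange",fit((395,200,495,275),.15,np.array([.466,-.241]),.06,lambda a:(a>-10)|(abs(a+100)<20)|(a<-140)) )
print("rodtip",ray("top",[262.8,246.9],.127))
# scene
s=cv2.imread("pics/scene0.png");hs=cv2.cvtColor(s,cv2.COLOR_BGR2HSV)
print("proj scene rodtip",proj("scene",[ray("top",[262.8,246.9],.127)[0]]), "holes",proj("scene",[[.4117,.3082,.061],[.4693,.176,.061]]))
ws=cv2.inRange(hs,(0,0,170),(180,70,255))
a=cv2.resize(s[155:225,300:380],None,fx=5,fy=5,interpolation=cv2.INTER_NEAREST)
b=cv2.resize(s[170:220,130:215],None,fx=4,fy=4,interpolation=cv2.INTER_NEAREST)
o=np.zeros((350,760,3),np.uint8);o[:350,:400]=a;o[:200,410:750]=b;cv2.imwrite("pics/c1.png",o)
E
```

```text
tips 0.011 ['Unreachable', 'tcp_to_tips']
lid (array([0.4404, 0.2422, 0.0583]), np.float64(0.001), np.int64(93))
flange (array([ 0.4653, -0.2385,  0.0586]), np.float64(0.0006), np.int64(30))
rodtip [[0.44065238 0.24220778 0.127     ]]
proj scene rodtip [[347.71773036 163.7673464 ]] holes [[363.30625718 173.37252167]
 [327.28541608 191.2859311 ]]
```

View pics/c1.png

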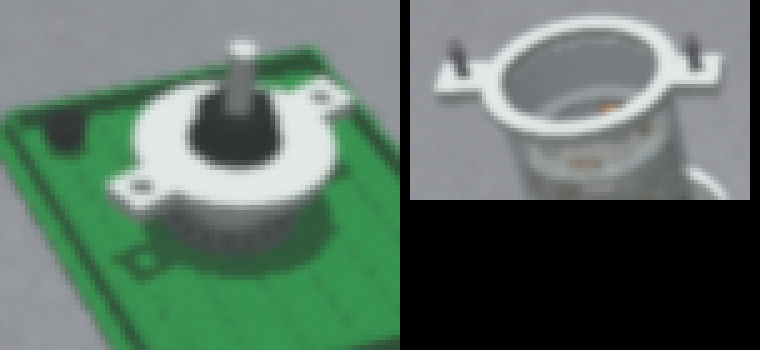

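Measurements:
- **Rod:** at (0.4406, 0.2422). The scene view agrees within 1 px.
- **Lid:** holes 144.2 mm apart, lid yaw about 23.5°.
- **Chamber:** axis at about (0.4655, -0.2385), yaw about -10.5°.

Next I move above the rod.

```bash
cat > plan.py <<'E'
import numpy as np,sys
from plant import monitor
from scipy.spatial.transform import Rotation as Ro
def plan(x,y,z,psi,n,cap=.0417):
    s=monitor.get_state();p=s['eef_pos'];R=Ro.from_quat(s['tcp_rot']).as_matrix()
    yv=R[:,1];ps=np.degrees(np.arctan2(yv[1],yv[0]))
    d=np.array([x,y,z])-p;dp=(psi-ps+90)%180-90
    sp=-np.radians(dp)/n
    print("t",round(s['time'],2),"pos",p.round(4),"psi",round(ps,2),"tilt",np.degrees(np.arccos(-R[2,2])).round(2),"F",s['contact_force'].round(1),"open",round(s['opening'],3),"err",d.round(4),round(dp,2))
    for i in range(n):
        Ri=R@Ro.from_rotvec([0,0,sp*i]).as_matrix()
        print((Ri.T@d/n).round(4).tolist(),round(sp,4))
if __name__=="__main__":
    a=[float(v) for v in sys.argv[1:]];plan(*a[:4],int(a[4]))
E
python3 plan.py .4406 .2422 .20 23.5 12
```

```text
t 0.1 pos [0.2967 0.6056 0.2145] psi 63.88 tilt 0.12 F [ 0.4 -1.1  0.1] open 0.996 err [ 0.1439 -0.3634 -0.0145] -40.38
[-0.0241, -0.0219, 0.0012] 0.0587
[-0.0253, -0.0205, 0.0012] 0.0587
[-0.0265, -0.0189, 0.0012] 0.0587
[-0.0276, -0.0173, 0.0012] 0.0587
[-0.0285, -0.0157, 0.0012] 0.0587
[-0.0294, -0.014, 0.0012] 0.0587
[-0.0302, -0.0122, 0.0012] 0.0587
[-0.0308, -0.0105, 0.0012] 0.0587
[-0.0314, -0.0086, 0.0012] 0.0587
[-0.0319, -0.0068, 0.0012] 0.0587
[-0.0322, -0.0049, 0.0012] 0.0587
[-0.0324, -0.003, 0.0012] 0.0587
```

{"api": "jog_arm", "payload": {
  "series": [
    [-0.024,-0.022,0.001,0.06],
    [-0.025,-0.0205,0.001,0.06],
    [-0.0265,-0.019,0.001,0.06],
    [-0.0275,-0.017,0.001,0.06],
    [-0.0285,-0.0155,0.001,0.06],
    [-0.0295,-0.014,0.001,0.06],
    [-0.03,-0.012,0.001,0.06],
    [-0.031,-0.0105,0.001,0.06]
  ],
  "grip": 0.0854,
  "grip_force": 60
}}

```text
time: 0.77
eef_pos: [0.3879, 0.3567, 0.2002]
tcp_rot: [0.456, 0.89, -0.004, -0.002]
contact_force: [0.8, 0.5, 0.2]
opening: 1.0
```

```bash
python3 plan.py .4406 .2422 .20 23.5 6
```

```text
t 0.77 pos [0.3879 0.3567 0.2002] psi 35.74 tilt 0.55 F [0.8 0.5 0.2] open 1.0 err [ 0.0527 -0.1145 -0.0002] -12.24
[-0.0206, -0.004, 0.0001] 0.0356
[-0.0208, -0.0033, 0.0001] 0.0356
[-0.0209, -0.0025, 0.0001] 0.0356
[-0.0209, -0.0018, 0.0001] 0.0356
[-0.021, -0.0011, 0.0001] 0.0356
[-0.021, -0.0003, 0.0001] 0.0356
```

{"api": "jog_arm", "payload": {
  "series": [
    [-0.0205,-0.004,0,0.036],
    [-0.021,-0.0035,0,0.036],
    [-0.021,-0.0025,0,0.036],
    [-0.021,-0.002,0,0.036],
    [-0.021,-0.001,0,0.036],
    [-0.021,-0.0005,0,0.036],
    [0,0,0,0],
    [0,0,0,0]
  ]
}}

```text
time: 1.43
eef_pos: [0.4398, 0.2283, 0.1962]
tcp_rot: [0.558, 0.83, -0.008, -0.003]
contact_force: [0.4, -0.6, 0.1]
opening: 1.0
```

```bash
python3 plan.py .4406 .2422 .15 23.5 6
```

```text
t 1.43 pos [0.4398 0.2283 0.1962] psi 22.16 tilt 1.01 F [ 0.4 -0.6  0.1] open 1.0 err [ 0.0008  0.0139 -0.0462] 1.34
[0.0021, 0.0011, 0.0077] -0.0039
[0.0021, 0.0011, 0.0077] -0.0039
[0.0021, 0.0011, 0.0077] -0.0039
[0.0021, 0.0012, 0.0077] -0.0039
[0.0021, 0.0012, 0.0077] -0.0039
[0.0021, 0.0012, 0.0077] -0.0039
```

{"api": "jog_arm", "payload": {
  "series": [
    [0.002,0.001,0.006,-0.004],
    [0.002,0.001,0.006,-0.004],
    [0.002,0.001,0.006,-0.004],
    [0.002,0.001,0.006,-0.004],
    [0.002,0.001,0.006,-0.004],
    [0.002,0.001,0.006,-0.004],
    [0,0,0,0],
    [0,0,0,0]
  ]
}}

```text
time: 2.1
eef_pos: [0.4366, 0.2464, 0.1536]
tcp_rot: [0.544, 0.839, -0.01, -0.005]
contact_force: [0.0, 1.0, 0.0]
opening: 1.001
```

```bash
python3 plan.py .4406 .2422 .103 23.5 8; python3 - <<'E'
from h import *
for n in("scene","top"):
    im=vision.read_camera(n);cv2.imwrite(f"pics/{n}1.png",im[:,:,::-1])
a=cv2.imread("pics/scene1.png");b=cv2.imread("pics/top1.png")
o=np.hstack([cv2.resize(a[80:230,280:420],None,fx=2.8,fy=2.8,interpolation=2),cv2.resize(b[190:340,200:340],None,fx=2.8,fy=2.8,interpolation=2)])
cv2.imwrite("pics/c2.png",o)
E
```

```text
t 2.1 pos [0.4366 0.2464 0.1536] psi 24.11 tilt 1.26 F [0. 1. 0.] open 1.001 err [ 0.004  -0.0042 -0.0506] -0.61
[-0.0007, 0.0004, 0.0063] 0.0013
[-0.0007, 0.0004, 0.0063] 0.0013
[-0.0007, 0.0004, 0.0063] 0.0013
[-0.0007, 0.0004, 0.0063] 0.0013
[-0.0007, 0.0004, 0.0063] 0.0013
[-0.0007, 0.0004, 0.0063] 0.0013
[-0.0007, 0.0004, 0.0063] 0.0013
[-0.0007, 0.0004, 0.0063] 0.0013
```

View pics/c2.png

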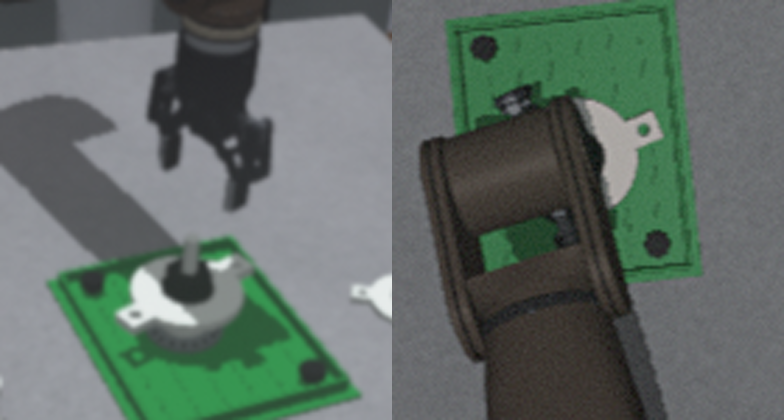

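{"api": "jog_arm", "payload": {
  "series": [
    [-0.0005,0.0005,0.006,0.0],
    [-0.0005,0.0005,0.006,0.0],
    [-0.0005,0.0005,0.006,0.0],
    [-0.0005,0.0005,0.006,0.0],
    [-0.0005,0.0005,0.004,0.0],
    [0,0,0.001,0],
    [0,0,0,0],
    [0,0,0,0]
  ]
}}

```text
time: 2.87
eef_pos: [0.4407, 0.2439, 0.1225]
tcp_rot: [0.545, 0.839, -0.009, -0.005]
contact_force: [-0.7, 0.2, 0.8]
opening: 1.001
```

```bash
cat >> plan.py <<'E'
    s=monitor.get_state();R=Ro.from_quat(s['tcp_rot']).as_matrix();print("ztool",R[:,2].round(4),"q",s['qpos'].round(3),"dq",s['dq'].round(3))
E
python3 plan.py .4406 .2422 .103 23.5 8
```

```text
t 2.87 pos [0.4407 0.2439 0.1225] psi 24.0 tilt 1.14 F [-0.7  0.2  0.8] open 1.001 err [-0.0001 -0.0017 -0.0195] -0.5
[-0.0002, -0.0001, 0.0024] 0.0011
[-0.0002, -0.0001, 0.0024] 0.0011
[-0.0002, -0.0001, 0.0024] 0.0011
[-0.0002, -0.0001, 0.0024] 0.0011
[-0.0002, -0.0001, 0.0024] 0.0011
[-0.0002, -0.0001, 0.0024] 0.0011
[-0.0002, -0.0001, 0.0024] 0.0011
[-0.0002, -0.0001, 0.0024] 0.0011
ztool [-0.0174 -0.0097 -0.9998] q [ 0.306  0.019  2.059 -0.005  1.084 -0.111] dq [-0.002  0.004  0.003 -0.002 -0.002  0.001]
```

{"api": "jog_arm", "payload": {
  "series": [
    [-0.0003,-0.0002,0.003,0.001],
    [-0.0003,-0.0002,0.003,0.001],
    [-0.0003,-0.0002,0.003,0.001],
    [-0.0003,-0.0002,0.003,0.001],
    [-0.0003,-0.0002,0.003,0.001],
    [0,0,0.003,0],
    [0,0,0.0015,0],
    [0,0,0,0]
  ]
}}

```text
time: 3.53
eef_pos: [0.4405, 0.2419, 0.1017]
tcp_rot: [0.547, 0.837, -0.008, -0.004]
contact_force: [-0.7, -0.3, -1.5]
opening: 0.999
```

```bash
python3 plan.py .4406 .2422 .103 23.5 1; python3 - <<'E'
from h import *
im=vision.read_camera("scene")[:,:,::-1]
cv2.imwrite("pics/c3.png",cv2.resize(im[90:220,280:420],None,fx=4,fy=4,interpolation=2))
E
```

```text
t 3.53 pos [0.4405 0.2419 0.1017] psi 23.68 tilt 1.05 F [-0.7 -0.3 -1.5] open 0.999 err [0.0001 0.0003 0.0013] -0.18
[0.0002, 0.0002, -0.0013] 0.0032
ztool [-0.0159 -0.0092 -0.9998] q [ 0.302  0.044  2.075 -0.005  1.04  -0.109] dq [ 0.001  0.003  0.001 -0.001 -0.001 -0.001]
```

View pics/c3.png

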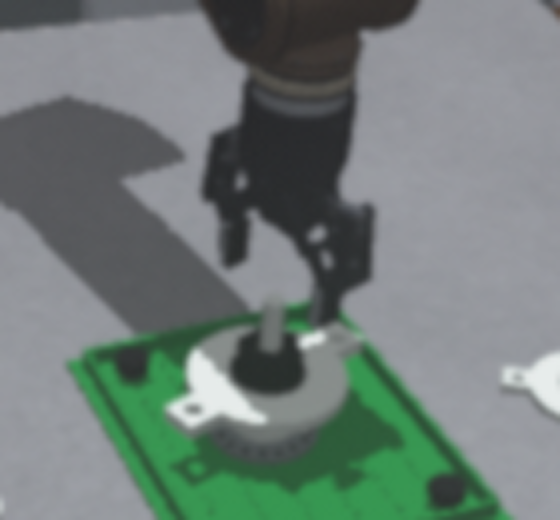

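```bash
python3 - <<'E'
from h import *
c=np.array([.4405,.2419]);u=np.array([np.cos(.413),np.sin(.413)])
for z in(.091,.104,.117,.127):
    P=[[*(c+k*u),z] for k in(-.05,-.043,.043,.05,0)]
    print(z,((proj("scene",P)-[280,90])*4).round(0).tolist())
E
```

```text
0.091 [[221.0, 304.0], [227.0, 308.0], [307.0, 364.0], [314.0, 369.0], [266.0, 336.0]]
0.104 [[222.0, 289.0], [228.0, 294.0], [309.0, 350.0], [316.0, 355.0], [268.0, 321.0]]
0.117 [[223.0, 275.0], [229.0, 279.0], [311.0, 335.0], [318.0, 340.0], [269.0, 306.0]]
0.127 [[224.0, 263.0], [230.0, 268.0], [312.0, 323.0], [319.0, 328.0], [270.0, 295.0]]
```

{"api": "jog_arm", "payload": {
  "series": [
    [0.0,0.0,0.0,0.0],
    [0,0,0,0],
    [0,0,0,0],
    [0,0,0,0],
    [0,0,0,0],
    [0,0,0,0],
    [0,0,0,0],
    [0,0,0,0]
  ],
  "grip": 0.035
}}

```text
time: 4.25
eef_pos: [0.4412, 0.2423, 0.1027]
tcp_rot: [0.547, 0.837, -0.007, -0.004]
contact_force: [0.3, 0.0, 0.0]
opening: 0.409
```

```bash
python3 plan.py .4406 .2422 .103 23.5 1; python3 - <<'E'
from h import *
im=vision.read_camera("scene")[:,:,::-1]
cv2.imwrite("pics/c4.png",cv2.resize(im[120:200,310:390],None,fx=7,fy=7,interpolation=2))
c=np.array([.4405,.2419]);u=np.array([np.cos(.413),np.sin(.413)])
for z in(.091,.104,.117,.127):
    P=[[*(c+k*u),z] for k in(-.025,-.0175,.0175,.025,0)]
    print(z,((proj("scene",P)-[310,120])*7).round(0).tolist())
E
```

```text
t 4.25 pos [0.4412 0.2423 0.1027] psi 23.69 tilt 0.94 F [0.3 0.  0. ] open 0.409 err [-0.0006 -0.0001  0.0003] -0.19
[0.0002, -0.0005, -0.0003] 0.0034
ztool [-0.0141 -0.0086 -0.9999] q [ 0.302  0.043  2.074 -0.005  1.04  -0.109] dq [ 0.001 -0.001  0.    -0.     0.001 -0.   ]
0.091 [[216.0, 349.0], [228.0, 358.0], [285.0, 398.0], [297.0, 406.0], [256.0, 377.0]]
0.104 [[218.0, 324.0], [230.0, 332.0], [288.0, 372.0], [300.0, 381.0], [259.0, 352.0]]
0.117 [[220.0, 298.0], [232.0, 307.0], [290.0, 346.0], [303.0, 355.0], [261.0, 326.0]]
0.127 [[222.0, 278.0], [234.0, 287.0], [293.0, 326.0], [305.0, 335.0], [263.0, 306.0]]
```

View pics/c4.png

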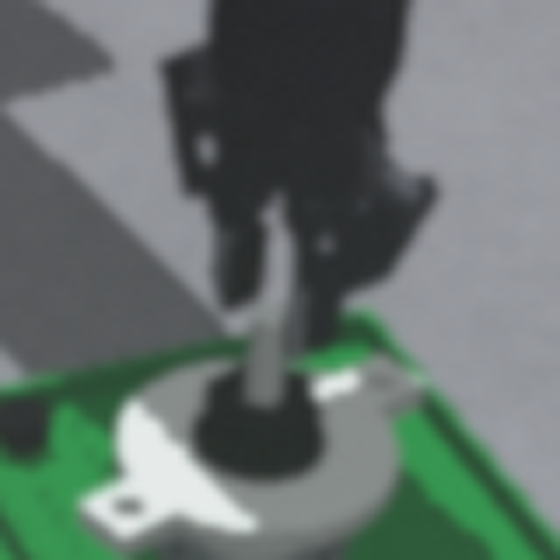

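{"api": "jog_arm", "payload": {
  "series": [
    [0.0,0.0,0.001,0.0],
    [0,0,0.001,0],
    [0,0,0.001,0],
    [0,0,0.001,0],
    [0,0,0.001,0],
    [0,0,0.001,0],
    [0,0,0,0],
    [0,0,0,0]
  ]
}}

```text
time: 4.97
eef_pos: [0.4408, 0.2421, 0.0958]
tcp_rot: [0.547, 0.837, -0.008, -0.004]
contact_force: [-0.1, -0.4, -0.1]
opening: 0.411
```

```bash
python3 plan.py .4406 .2422 .090 23.5 1; python3 - <<'E'
from h import *
im=vision.read_camera("scene")[:,:,::-1]
cv2.imwrite("pics/c5.png",cv2.resize(im[120:200,310:390],None,fx=7,fy=7,interpolation=2))
E
```

```text
t 4.97 pos [0.4408 0.2421 0.0958] psi 23.69 tilt 0.98 F [-0.1 -0.4 -0.1] open 0.411 err [-0.0002  0.0001 -0.0058] -0.19
[0.0002, -0.0001, 0.0058] 0.0034
ztool [-0.0147 -0.0088 -0.9999] q [ 0.302  0.053  2.079 -0.005  1.026 -0.109] dq [ 0.001  0.004  0.001  0.001 -0.003 -0.   ]
```

View pics/c5.png

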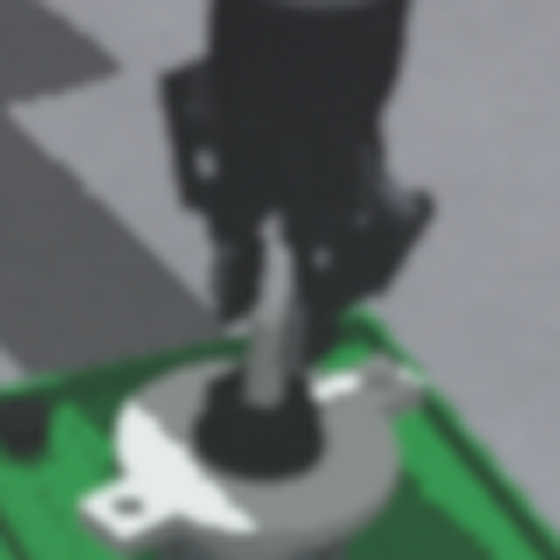

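{"api": "jog_arm", "payload": {
  "series": [
    [0.0,0.0,0.001,0.0],
    [0,0,0.001,0],
    [0,0,0.001,0],
    [0,0,0.001,0],
    [0,0,0.001,0],
    [0,0,0.001,0],
    [0,0,0,0],
    [0,0,0,0]
  ]
}}

```text
time: 5.68
eef_pos: [0.4408, 0.2421, 0.0892]
tcp_rot: [0.547, 0.837, -0.008, -0.004]
contact_force: [0.9, 0.3, 0.3]
opening: 0.407
```

```bash
python3 plan.py .4406 .2422 .090 23.5 1; python3 - <<'E'
from h import *
im=vision.read_camera("scene")[:,:,::-1]
cv2.imwrite("pics/c6.png",cv2.resize(im[120:200,310:390],None,fx=7,fy=7,interpolation=2))
E
```

```text
t 5.68 pos [0.4408 0.2421 0.0892] psi 23.69 tilt 0.97 F [0.9 0.3 0.3] open 0.407 err [-0.0002  0.0001  0.0008] -0.19
[0.0002, -0.0001, -0.0008] 0.0034
ztool [-0.0146 -0.0088 -0.9999] q [ 0.302  0.063  2.082 -0.005  1.013 -0.109] dq [-0.     0.004  0.001  0.    -0.001  0.   ]
```

View pics/c6.png

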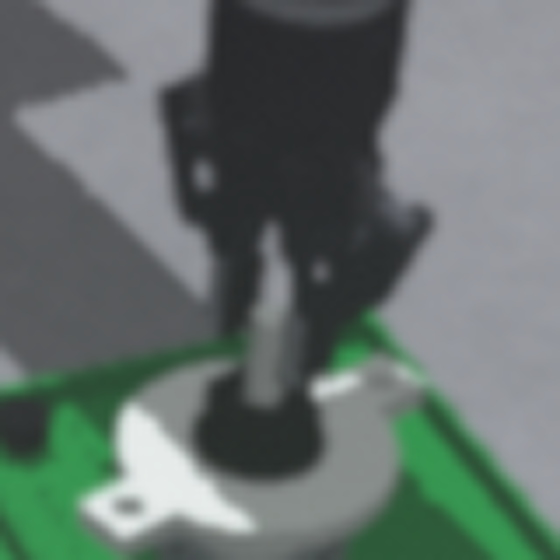

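{"api": "jog_arm", "payload": {
  "series": [
    [0.0,0.0,0.0,0.0],
    [0,0,0,0],
    [0,0,0,0],
    [0,0,0,0],
    [0,0,0,0],
    [0,0,0,0],
    [0,0,0,0],
    [0,0,0,0]
  ],
  "grip": 0.0,
  "grip_force": 60
}}

```text
time: 6.4
eef_pos: [0.4408, 0.2421, 0.0895]
tcp_rot: [0.547, 0.837, -0.007, -0.004]
contact_force: [-0.5, -0.4, 1.0]
opening: 0.162
```

```bash
python3 plan.py .4406 .2422 .090 23.5 1; python3 - <<'E'
from h import *
im=vision.read_camera("scene")[:,:,::-1]
cv2.imwrite("pics/c7.png",cv2.resize(im[120:200,310:390],None,fx=7,fy=7,interpolation=2))
E
```

```text
t 6.4 pos [0.4408 0.2421 0.0895] psi 23.69 tilt 0.95 F [-0.5 -0.4  1. ] open 0.162 err [-0.0002  0.0001  0.0005] -0.19
[0.0002, -0.0002, -0.0005] 0.0034
ztool [-0.0141 -0.0087 -0.9999] q [ 0.302  0.062  2.082 -0.005  1.013 -0.109] dq [0.001 0.    0.    0.001 0.002 0.001]
```

View pics/c7.png

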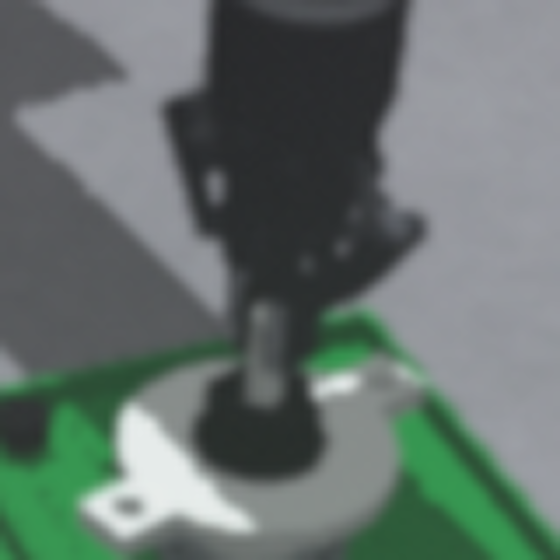

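{"api": "jog_arm", "payload": {
  "series": [
    [0,0,-0.002,0.0],
    [0,0,-0.004,0],
    [0,0,-0.007,0],
    [0,0,-0.009,0],
    [0,0,-0.009,0],
    [0,0,-0.009,0],
    [0,0,-0.007,0],
    [0,0,-0.004,0]
  ],
  "grip_force": 80
}}

```text
time: 7.12
eef_pos: [0.4356, 0.2407, 0.138]
tcp_rot: [0.547, 0.837, -0.014, -0.009]
contact_force: [0.5, -0.3, -6.6]
opening: 0.155
```

```bash
python3 plan.py .4406 .2422 .30 23.5 1; python3 - <<'E'
from h import *
im=vision.read_camera("scene")[:,:,::-1]
cv2.imwrite("pics/c8.png",cv2.resize(im[90:220,280:420],None,fx=4,fy=4,interpolation=2))
E
```

```text
t 7.12 pos [0.4356 0.2407 0.138 ] psi 23.7 tilt 1.85 F [ 0.5 -0.3 -6.6] open 0.155 err [0.005  0.0015 0.162 ] -0.2
[-0.0007, -0.0001, -0.1621] 0.0035
ztool [-0.0295 -0.0133 -0.9995] q [ 0.303 -0.008  2.054 -0.004  1.127 -0.109] dq [ 0.    -0.071 -0.044  0.001  0.103 -0.001]
```

View pics/c8.png

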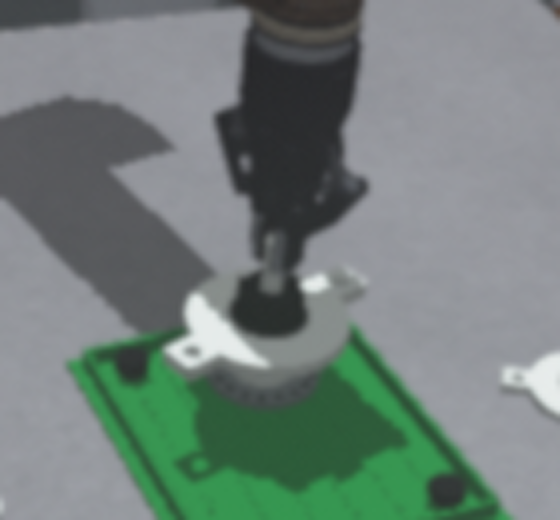

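{"api": "jog_arm", "payload": {
  "series": [
    [0,0,-0.008,0.0],
    [0,0,-0.01,0],
    [0,0,-0.012,0],
    [0,0,-0.012,0],
    [0,0,-0.012,0],
    [0,0,-0.012,0],
    [0,0,-0.012,0],
    [0,0,-0.012,0]
  ]
}}

```text
time: 7.83
eef_pos: [0.4365, 0.2414, 0.2338]
tcp_rot: [0.547, 0.837, -0.015, -0.01]
contact_force: [0.8, 0.6, -6.6]
opening: 0.153
```

{"api": "jog_arm", "payload": {
  "series": [
    [0,0,-0.012,0.0],
    [0,0,-0.012,0],
    [0,0,-0.01,0],
    [0,0,-0.007,0],
    [0,0,-0.004,0],
    [0,0,-0.002,0],
    [0,0,0,0],
    [0,0,0,0]
  ]
}}

```text
time: 8.5
eef_pos: [0.4389, 0.2424, 0.2893]
tcp_rot: [0.547, 0.837, -0.013, -0.009]
contact_force: [0.7, 0.6, -6.5]
opening: 0.154
```

```bash
python3 plan.py .4655 -.2385 .30 -10.5 24
```

```text
t 8.5 pos [0.4389 0.2424 0.2893] psi 23.7 tilt 1.81 F [ 0.7  0.6 -6.5] open 0.154 err [ 0.0266 -0.4809  0.0107] -34.2
[-0.0188, -0.007, -0.0002] 0.0249
[-0.019, -0.0066, -0.0002] 0.0249
[-0.0191, -0.0061, -0.0002] 0.0249
[-0.0193, -0.0056, -0.0002] 0.0249
[-0.0194, -0.0051, -0.0002] 0.0249
[-0.0195, -0.0047, -0.0002] 0.0249
[-0.0196, -0.0042, -0.0002] 0.0249
[-0.0197, -0.0037, -0.0002] 0.0249
[-0.0198, -0.0032, -0.0002] 0.0249
[-0.0199, -0.0027, -0.0002] 0.0249
[-0.0199, -0.0022, -0.0002] 0.0249
[-0.02, -0.0017, -0.0002] 0.0249
[-0.02, -0.0012, -0.0002] 0.0249
[-0.0201, -0.0007, -0.0002] 0.0249
[-0.0201, -0.0002, -0.0002] 0.0249
[-0.0201, 0.0003, -0.0002] 0.0249
[-0.0201, 0.0008, -0.0002] 0.0249
[-0.02, 0.0013, -0.0002] 0.0249
[-0.02, 0.0018, -0.0002] 0.0249
[-0.0199, 0.0023, -0.0002] 0.0249
[-0.0199, 0.0028, -0.0002] 0.0249
[-0.0198, 0.0033, -0.0002] 0.0249
[-0.0197, 0.0038, -0.0002] 0.0249
[-0.0196, 0.0042, -0.0002] 0.0249
ztool [-0.0288 -0.0131 -0.9995] q [ 0.304 -0.134  1.89  -0.004  1.418 -0.109] dq [ 0.001  0.001  0.005 -0.     0.002  0.   ]
```

{"api": "jog_arm", "payload": {
  "series": [
    [-0.008,-0.001,-0.001,0.02],
    [-0.014,-0.001,-0.001,0.025],
    [-0.019,-0.001,-0.001,0.025],
    [-0.02,-0.001,-0.001,0.025],
    [-0.02,-0.001,-0.001,0.025],
    [-0.02,-0.001,-0.001,0.025],
    [-0.02,-0.001,-0.001,0.025],
    [-0.02,-0.001,-0.001,0.025]
  ]
}}

```text
time: 9.17
eef_pos: [0.4731, 0.1004, 0.291]
tcp_rot: [0.629, 0.777, -0.019, -0.012]
contact_force: [-0.1, 0.1, -6.0]
opening: 0.148
```

```bash
python3 plan.py .4655 -.2385 .30 -10.5 18|sed -n '1,10p;19,21p'
```

```text
t 9.17 pos [0.4731 0.1004 0.291 ] psi 12.04 tilt 2.56 F [-0.1  0.1 -6. ] open 0.148 err [-0.0076 -0.3389  0.009 ] -22.54
[-0.0183, -0.0044, -0.0002] 0.0219
[-0.0184, -0.004, -0.0002] 0.0219
[-0.0185, -0.0036, -0.0002] 0.0219
[-0.0186, -0.0031, -0.0002] 0.0219
[-0.0186, -0.0027, -0.0002] 0.0219
[-0.0187, -0.0023, -0.0002] 0.0219
[-0.0187, -0.0019, -0.0002] 0.0219
[-0.0188, -0.0015, -0.0002] 0.0219
[-0.0188, -0.0011, -0.0002] 0.0219
[-0.0187, 0.0026, -0.0002] 0.0219
ztool [-0.0421 -0.015  -0.999 ] q [ 0.007 -0.17   1.918 -0.015  1.436 -0.201] dq [-0.525 -0.029  0.019 -0.027  0.019 -0.191]
```

{"api": "jog_arm", "payload": {
  "series": [
    [-0.0185,-0.0045,0,0.022],
    [-0.0185,-0.004,0,0.022],
    [-0.0185,-0.0035,0,0.022],
    [-0.0185,-0.003,0,0.022],
    [-0.0185,-0.0025,0,0.022],
    [-0.0185,-0.0025,0,0.022],
    [-0.0185,-0.002,0,0.022],
    [-0.0185,-0.0015,0,0.022]
  ]
}}

```text
time: 9.83
eef_pos: [0.4648, -0.0619, 0.2874]
tcp_rot: [0.702, 0.712, -0.024, -0.013]
contact_force: [1.1, -0.0, -6.0]
opening: 0.154
```

```bash
python3 plan.py .4655 -.2385 .30 -10.5 12
```

```text
t 9.83 pos [ 0.4648 -0.0619  0.2874] psi 0.83 tilt 3.17 F [ 1.1 -0.  -6. ] open 0.154 err [ 0.0007 -0.1766  0.0126] -11.33
[-0.0147, -0.0002, -0.0008] 0.0165
[-0.0147, 0.0, -0.0008] 0.0165
[-0.0147, 0.0003, -0.0008] 0.0165
[-0.0147, 0.0005, -0.0008] 0.0165
[-0.0147, 0.0008, -0.0008] 0.0165
[-0.0147, 0.001, -0.0008] 0.0165
[-0.0147, 0.0012, -0.0008] 0.0165
[-0.0147, 0.0015, -0.0008] 0.0165
[-0.0146, 0.0017, -0.0008] 0.0165
[-0.0146, 0.002, -0.0008] 0.0165
[-0.0146, 0.0022, -0.0008] 0.0165
[-0.0145, 0.0024, -0.0008] 0.0165
ztool [-0.053  -0.0158 -0.9985] q [-0.331 -0.2    1.95  -0.032  1.436 -0.34 ] dq [-0.493  0.034 -0.019 -0.023 -0.016 -0.196]
```

{"api": "jog_arm", "payload": {
  "series": [
    [-0.0147,0,0,0.017],
    [-0.0147,0,0,0.017],
    [-0.0147,0.0005,0,0.017],
    [-0.0147,0.0005,0,0.017],
    [-0.0147,0.001,0,0.017],
    [-0.0147,0.001,0,0.017],
    [-0.0147,0.001,0,0.017],
    [-0.0147,0.0015,0,0.017]
  ]
}}

```text
time: 10.5
eef_pos: [0.4585, -0.1899, 0.2826]
tcp_rot: [0.754, 0.655, -0.028, -0.017]
contact_force: [0.6, -0.4, -7.0]
opening: 0.152
```

```bash
python3 plan.py .4655 -.2385 .30 -10.5 4
```

```text
t 10.5 pos [ 0.4585 -0.1899  0.2826] psi -8.07 tilt 3.77 F [ 0.6 -0.4 -7. ] open 0.152 err [ 0.007  -0.0486  0.0174] -2.43
[-0.0119, 0.0032, -0.0043] 0.0106
[-0.0119, 0.0033, -0.0043] 0.0106
[-0.0118, 0.0034, -0.0043] 0.0106
[-0.0118, 0.0035, -0.0043] 0.0106
ztool [-0.0646 -0.0123 -0.9978] q [-0.573 -0.128  1.896 -0.046  1.421 -0.425] dq [-0.336  0.153 -0.123 -0.018 -0.028 -0.1  ]
```

{"api": "jog_arm", "payload": {
  "series": [
    [-0.007,0.002,0,0.01],
    [-0.006,0.001,0,0.01],
    [-0.004,0,0,0.005],
    [0,0,0,0],
    [0,0,0,0],
    [0,0,0,0],
    [0,0,0,0],
    [0,0,0,0]
  ]
}}

```text
time: 11.17
eef_pos: [0.4572, -0.2093, 0.2799]
tcp_rot: [0.765, 0.644, -0.029, -0.019]
contact_force: [0.0, 0.1, -6.1]
opening: 0.155
```

```bash
python3 plan.py .4655 -.2385 .30 -10.5 1
```

```text
t 11.17 pos [ 0.4572 -0.2093  0.2799] psi -9.86 tilt 4.0 F [ 0.   0.1 -6.1] open 0.155 err [ 0.0083 -0.0292  0.0201] -0.64
[-0.0278, 0.0118, -0.0204] 0.0111
ztool [-0.0692 -0.0087 -0.9976] q [-0.606 -0.108  1.883 -0.047  1.418 -0.426] dq [ 0.011 -0.004  0.003  0.004  0.003  0.   ]
```

{"api": "jog_arm", "payload": {
  "series": [
    [0,0,0,0],
    [0,0,0,0],
    [0,0,0,0],
    [0,0,0,0],
    [0,0,0,0],
    [0,0,0,0],
    [0,0,0,0],
    [0,0,0,0]
  ]
}}

```text
time: 11.83
eef_pos: [0.4576, -0.2079, 0.2804]
tcp_rot: [0.764, 0.644, -0.029, -0.019]
contact_force: [-0.4, 0.1, -6.2]
opening: 0.153
```

```bash
python3 plan.py .4655 -.2385 .30 -10.5 1
```

```text
t 11.83 pos [ 0.4576 -0.2079  0.2804] psi -9.73 tilt 3.95 F [-0.4  0.1 -6.2] open 0.153 err [ 0.0079 -0.0306  0.0196] -0.77
[-0.0292, 0.0116, -0.0198] 0.0134
ztool [-0.0683 -0.0091 -0.9976] q [-0.604 -0.109  1.884 -0.047  1.418 -0.426] dq [ 0.001  0.001  0.001  0.001  0.    -0.001]
```

{"api": "jog_arm", "payload": {
  "series": [
    [0,0,-0.02,0],
    [0,0,-0.03,0],
    [0,0,0,0],
    [0,0,0,0],
    [0,0,0,0],
    [0,0,0,0],
    [0,0,0,0],
    [0,0,0,0]
  ]
}}

```text
time: 12.5
eef_pos: [0.4589, -0.2064, 0.3242]
tcp_rot: [0.764, 0.644, -0.03, -0.024]
contact_force: [-0.5, -0.3, -6.2]
opening: 0.154
```

```bash
python3 plan.py .4655 -.2385 .30 -10.5 1
```

```text
t 12.5 pos [ 0.4589 -0.2064  0.3242] psi -9.75 tilt 4.41 F [-0.5 -0.3 -6.2] open 0.154 err [ 0.0066 -0.0321 -0.0242] -0.75
[-0.0301, 0.0137, 0.0237] 0.0131
ztool [-0.0768 -0.0032 -0.997 ] q [-0.6   -0.122  1.818 -0.046  1.508 -0.426] dq [-0.     0.009  0.023 -0.003 -0.008 -0.001]
```

{"api": "jog_arm", "payload": {
  "series": [
    [0,0,0.035,0],
    [0,0,0,0],
    [0,0,0,0],
    [0,0,0,0],
    [0,0,0,0],
    [0,0,0,0],
    [0,0,-0.003,0],
    [0,0,-0.004,0]
  ]
}}

```text
time: 13.17
eef_pos: [0.4563, -0.2062, 0.2964]
tcp_rot: [0.764, 0.644, -0.031, -0.025]
contact_force: [-0.0, -0.7, -6.4]
opening: 0.157
```

```bash
python3 plan.py .4655 -.2385 .30 -10.5 1
```

```text
t 13.17 pos [ 0.4563 -0.2062  0.2964] psi -9.75 tilt 4.56 F [-0.  -0.7 -6.4] open 0.157 err [ 0.0092 -0.0323  0.0036] -0.75
[-0.0304, 0.0142, -0.0043] 0.0131
ztool [-0.0796 -0.0012 -0.9968] q [-0.602 -0.114  1.859 -0.046  1.461 -0.426] dq [ 0.006 -0.021 -0.107  0.     0.097 -0.   ]
```

{"api": "jog_arm", "payload": {
  "series": [
    [-0.004,0.002,0,0.002],
    [-0.004,0.002,0,0.002],
    [-0.004,0.002,0,0.002],
    [-0.004,0.002,0,0.002],
    [-0.004,0.002,0,0.002],
    [-0.004,0.002,0,0.002],
    [0,0,0,0],
    [0,0,0,0]
  ]
}}

```text
time: 13.83
eef_pos: [0.4668, -0.2368, 0.3009]
tcp_rot: [0.768, 0.639, -0.03, -0.021]
contact_force: [-0.6, 0.7, -5.8]
opening: 0.153
```

```bash
python3 plan.py .4655 -.2385 .30 -10.5 1
```

```text
t 13.83 pos [ 0.4668 -0.2368  0.3009] psi -10.57 tilt 4.18 F [-0.6  0.7 -5.8] open 0.153 err [-0.0013 -0.0017 -0.0009] 0.07
[-0.0019, -0.0009, 0.001] -0.0012
ztool [-0.0727 -0.0065 -0.9973] q [-0.638 -0.069  1.809 -0.049  1.456 -0.448] dq [-0.009  0.013 -0.003 -0.009 -0.009 -0.002]
```

{"api": "jog_arm", "payload": {
  "series": [
    [-0.0005,-0.0005,-0.002,0],
    [-0.0005,0,-0.004,0],
    [0,0,-0.007,0],
    [0,0,-0.01,0],
    [0,0,-0.013,0],
    [0,0,-0.016,0],
    [0,0,-0.019,0],
    [0,0,0,0]
  ]
}}

```text
time: 14.5
eef_pos: [0.4714, -0.2364, 0.3788]
tcp_rot: [0.768, 0.639, -0.03, -0.021]
contact_force: [1.4, -0.6, -4.0]
opening: 0.15
```

```bash
python3 plan.py .4655 -.2385 .30 -10.5 1
```

```text
t 14.5 pos [ 0.4714 -0.2364  0.3788] psi -10.52 tilt 4.18 F [ 1.4 -0.6 -4. ] open 0.15 err [-0.0059 -0.0021 -0.0788] 0.02
[-0.0017, 0.0001, 0.0791] -0.0004
ztool [-0.0727 -0.0059 -0.9973] q [-0.633 -0.084  1.686 -0.048  1.594 -0.45 ] dq [ 0.003  0.003  0.029 -0.003 -0.025  0.002]
```

{"api": "jog_arm", "payload": {
  "series": [
    [0,0,0.03,0],
    [0,0,0.025,0],
    [0,0,0.015,0],
    [0,0,0.007,0],
    [0,0,0.003,0],
    [0,0,0.001,0],
    [0,0,0,0],
    [0,0,0,0]
  ]
}}

```text
time: 15.17
eef_pos: [0.4685, -0.2382, 0.3042]
tcp_rot: [0.768, 0.64, -0.028, -0.013]
contact_force: [0.1, 0.3, -7.0]
opening: 0.157
```

```bash
python3 plan.py .4655 -.2385 .30 -10.5 1
```

```text
t 15.17 pos [ 0.4685 -0.2382  0.3042] psi -10.46 tilt 3.53 F [ 0.1  0.3 -7. ] open 0.157 err [-0.003  -0.0003 -0.0042] -0.04
[-0.0008, -0.0027, 0.0044] 0.0006
ztool [-0.0597 -0.0153 -0.9981] q [-0.639 -0.075  1.809 -0.048  1.446 -0.45 ] dq [ 0.001 -0.004 -0.014 -0.     0.001 -0.004]
```

{"api": "jog_arm", "payload": {
  "series": [
    [-0.001,-0.0005,-0.002,0],
    [-0.002,-0.001,-0.004,0],
    [-0.003,-0.0015,-0.007,0],
    [-0.004,-0.002,-0.01,0],
    [-0.006,-0.003,-0.013,0],
    [-0.008,-0.004,-0.016,0],
    [-0.01,-0.005,-0.019,0],
    [0,0,0,0]
  ]
}}

```text
time: 15.83
eef_pos: [0.4491, -0.2711, 0.3897]
tcp_rot: [0.768, 0.64, -0.028, -0.008]
contact_force: [0.3, -1.2, -4.7]
opening: 0.155
```

```bash
python3 plan.py .4655 -.2385 .30 -10.5 1
```

```text
t 15.83 pos [ 0.4491 -0.2711  0.3897] psi -10.44 tilt 3.34 F [ 0.3 -1.2 -4.7] open 0.155 err [ 0.0164  0.0326 -0.0897] -0.06
[0.0379, 0.0146, 0.0879] 0.001
ztool [-0.0537 -0.0228 -0.9983] q [-0.71  -0.109  1.69  -0.052  1.586 -0.528] dq [ 0.01   0.001  0.029  0.043 -0.026  0.011]
```

{"api": "jog_arm", "payload": {
  "series": [
    [0.014,0.007,0.028,0],
    [0.01,0.005,0.025,0],
    [0.006,0.003,0.015,0],
    [0.003,0.0015,0.007,0],
    [0.001,0.0005,0.003,0],
    [0,0,0.001,0],
    [0,0,0,0],
    [0,0,0,0]
  ]
}}

```text
time: 16.5
eef_pos: [0.4699, -0.2455, 0.3152]
tcp_rot: [0.77, 0.638, -0.026, -0.001]
contact_force: [0.1, -0.8, -5.7]
opening: 0.155
```

```bash
python3 plan.py .4655 -.2385 .30 -10.5 1
```

```text
t 16.5 pos [ 0.4699 -0.2455  0.3152] psi -10.76 tilt 2.98 F [ 0.1 -0.8 -5.7] open 0.155 err [-0.0044  0.007  -0.0152] 0.26
[0.0067, -0.0051, 0.0152] -0.0045
ztool [-0.041  -0.032  -0.9986] q [-0.647 -0.084  1.798 -0.051  1.441 -0.453] dq [-0.003 -0.003 -0.014 -0.002  0.002  0.003]
```

{"api": "jog_arm", "payload": {
  "series": [
    [0.001,-0.0008,0.001,0],
    [0.001,-0.0008,0.002,0],
    [0.001,-0.0008,0.003,0],
    [0.001,-0.0008,0.003,0],
    [0.001,-0.0008,0.003,0],
    [0.001,0,0.002,0],
    [0,0,0.001,0],
    [0,0,0,0]
  ]
}}

```text
time: 17.17
eef_pos: [0.4667, -0.2404, 0.3024]
tcp_rot: [0.77, 0.637, -0.025, 0.002]
contact_force: [-0.6, 1.1, -7.0]
opening: 0.15
```

```bash
python3 plan.py .4655 -.2385 .28 -10.5 1; python3 - <<'E'
from h import *
for n in("scene","top"):
    im=vision.read_camera(n)[:,:,::-1];cv2.imwrite(f"pics/{n}2.png",im)
a=cv2.imread("pics/scene2.png");b=cv2.imread("pics/top2.png")
cv2.imwrite("pics/c9.png",np.hstack([cv2.resize(a[110:250,110:240],None,fx=4,fy=4,interpolation=2)[:520,:520],np.zeros((520,10,3),np.uint8)]))
cv2.imwrite("pics/c10.png",cv2.resize(b[180:300,380:520],None,fx=4,fy=4,interpolation=2))
E
```

```text
t 17.17 pos [ 0.4667 -0.2404  0.3024] psi -10.85 tilt 2.93 F [-0.6  1.1 -7. ] open 0.15 err [-0.0012  0.0019 -0.0224] 0.35
[0.0025, -0.0009, 0.0223] -0.006
ztool [-0.0364 -0.036  -0.9987] q [-0.643 -0.094  1.83  -0.051  1.413 -0.446] dq [ 0.001 -0.001  0.003  0.005 -0.002  0.004]
```

View pics/c9.png

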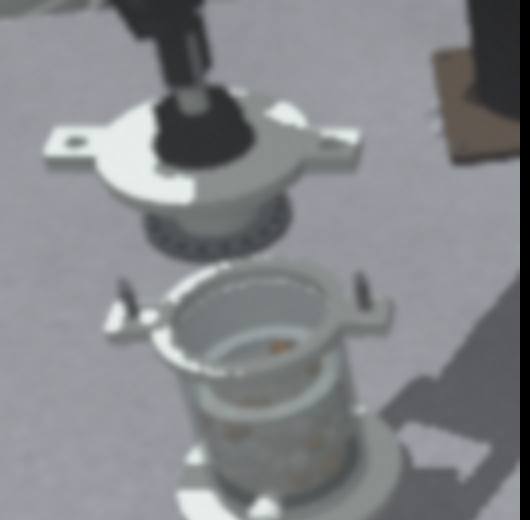

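View pics/c10.png

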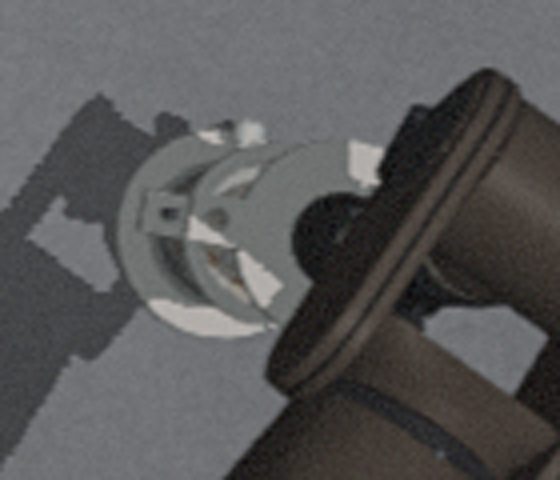

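```bash
python3 - <<'E'
from h import *
print("hole+y tri",tri([("top",(433.8,233.8)),("scene",(193,145.8))]))
for z in(.268,.274,.28):print(z,"hole+y scene",ray("scene",(193,145.8),z)[0].round(4),"top",ray("top",(433.8,233.8),z)[0].round(4),"hole-y scene",ray("scene",(128.8,145.5),z)[0].round(4))
print("stud1 tip",tri([("top",(480,243.6)),("scene",(141,180.5))]),ray("scene",(141,180.5),.178))
print("stud0 tip",tri([("top",(424,232.8)),("scene",(200.2,178.8))]),ray("scene",(200.2,178.8),.178))
t=cv2.imread("pics/top0.png");cv2.imwrite("pics/c11.png",np.hstack([cv2.resize(t[222:246,410:434],None,fx=16,fy=16,interpolation=0),cv2.resize(t[232:256,466:490],None,fx=16,fy=16,interpolation=0)]))
s=cv2.imread("pics/scene0.png");cv2.imwrite("pics/c12.png",np.hstack([cv2.resize(s[172:196,130:154],None,fx=16,fy=16,interpolation=0),cv2.resize(s[172:196,188:212],None,fx=16,fy=16,interpolation=0)]))
E
```

```text
hole+y tri (array([ 0.47711377, -0.16851253,  0.26952551]), [np.float64(0.001722386925491685), np.float64(0.0017223869254915259)])
0.268 hole+y scene [ 0.4755 -0.1669  0.268 ] top [ 0.4769 -0.1707  0.268 ] hole-y scene [ 0.4405 -0.3119  0.268 ]
0.274 hole+y scene [ 0.4853 -0.1664  0.274 ] top [ 0.4769 -0.1691  0.274 ] hole-y scene [ 0.4507 -0.3097  0.274 ]
0.28 hole+y scene [ 0.495  -0.1659  0.28  ] top [ 0.4769 -0.1676  0.28  ] hole-y scene [ 0.4609 -0.3075  0.28  ]
stud1 tip (array([ 0.4531298 , -0.30825186,  0.17399888]), [np.float64(0.0016981596320287278), np.float64(0.0016981596320282547)]) [[ 0.45964187 -0.30527387  0.178     ]]
stud0 tip (array([ 0.47976881, -0.16728009,  0.17423663]), [np.float64(0.002436698935101218), np.float64(0.002436698935101099)]) [[ 0.4859537  -0.16461387  0.178     ]]
```

View pics/c11.png

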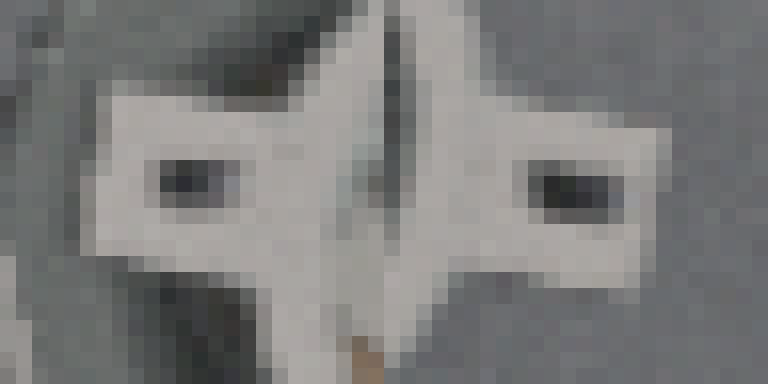

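View pics/c12.png

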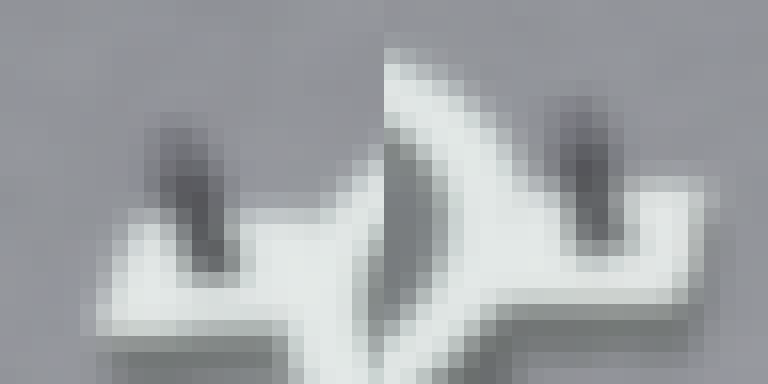

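```bash
python3 - <<'E'
from h import *
for nm,n,a,b,z in(("base","top",(477.2,244),(421.2,233.4),.15),("tip","top",(479.7,244.1),(424.5,233.4),.178),("base","scene",(143.4,188.4),(201.6,187.2),.15),("tip","scene",(140.8,180),(200.2,178.3),.178)):
    A=ray(n,a,z)[0];B=ray(n,b,z)[0];d=B-A;print(n,nm,A.round(4),B.round(4),"mid",((A+B)/2).round(4),"L",np.hypot(*d[:2]).round(4),"yaw",np.degrees(np.arctan2(-d[0],d[1])).round(2))
# holes now
A=ray("scene",(128.8,145.5),.274)[0];B=ray("scene",(193,145.8),.274)[0]
d=B-A;print("lid scene mid",(A+B)/2,"L",np.hypot(*d[:2]),"yaw",np.degrees(np.arctan2(-d[0],d[1])))
# expected rod base / lid mid from TCP using same cameras at start: flange in scene
E
```

```text
top base [ 0.4516 -0.3113  0.15  ] [ 0.478  -0.1682  0.15  ] mid [ 0.4648 -0.2397  0.15  ] L 0.1455 yaw -10.47
top tip [ 0.4519 -0.3079  0.178 ] [ 0.478  -0.1701  0.178 ] mid [ 0.4649 -0.239   0.178 ] L 0.1402 yaw -10.73
scene base [ 0.4552 -0.3064  0.15  ] [ 0.4839 -0.1653  0.15  ] mid [ 0.4696 -0.2358  0.15  ] L 0.144 yaw -11.49
scene tip [ 0.4574 -0.3058  0.178 ] [ 0.4839 -0.1645  0.178 ] mid [ 0.4707 -0.2352  0.178 ] L 0.1438 yaw -10.6
lid scene mid [ 0.4679663  -0.23805729  0.274     ] L 0.14738824908625883 yaw -13.565198581098864
```

```bash
python3 plan.py .468 -.239 .246 -10.6 1
```

```text
t 17.27 pos [ 0.4668 -0.2404  0.3027] psi -10.85 tilt 2.93 F [ 0.  -0.8 -6.3] open 0.156 err [ 0.0012  0.0014 -0.0567] 0.25
[0.004, 0.0025, 0.0565] -0.0043
ztool [-0.0361 -0.0361 -0.9987] q [-0.643 -0.094  1.83  -0.051  1.414 -0.446] dq [ 0.001 -0.001 -0.008 -0.    -0.002  0.004]
```

{"api": "jog_arm", "payload": {
  "series": [
    [0.002,0.001,0.025,-0.002],
    [0.001,0.001,0.016,-0.002],
    [0.001,0.0005,0.008,0],
    [0,0,0.004,0],
    [0,0,0.002,0],
    [0,0,0.001,0],
    [0,0,0,0],
    [0,0,0,0]
  ]
}}

```text
time: 17.93
eef_pos: [0.4701, -0.2408, 0.2491]
tcp_rot: [0.769, 0.639, -0.025, 0.006]
contact_force: [0.4, 0.4, -7.2]
opening: 0.156
```

```bash
python3 plan.py .468 -.239 .246 -10.6 1; python3 - <<'E'
from h import *
for n in("scene","top"):
    im=vision.read_camera(n)[:,:,::-1];cv2.imwrite(f"pics/{n}3.png",im)
a=cv2.imread("pics/scene3.png");b=cv2.imread("pics/top3.png")
o=np.zeros((500,790,3),np.uint8);x=cv2.resize(a[130:210,115:215],None,fx=5,fy=5,interpolation=2);o[:400,:500]=x
y=cv2.resize(b[210:270,405:461],None,fx=5,fy=5,interpolation=2);o[:300,505:785]=y
cv2.imwrite("pics/c13.png",o)
E
```

```text
t 17.93 pos [ 0.4701 -0.2408  0.2491] psi -10.63 tilt 2.93 F [ 0.4  0.4 -7.2] open 0.156 err [-0.0021  0.0018 -0.0031] 0.03
[0.0015, -0.0024, 0.003] -0.0004
ztool [-0.0299 -0.0414 -0.9987] q [-0.64  -0.06   1.894 -0.053  1.307 -0.441] dq [-0.002 -0.004 -0.011 -0.002 -0.    -0.004]
```

View pics/c13.png

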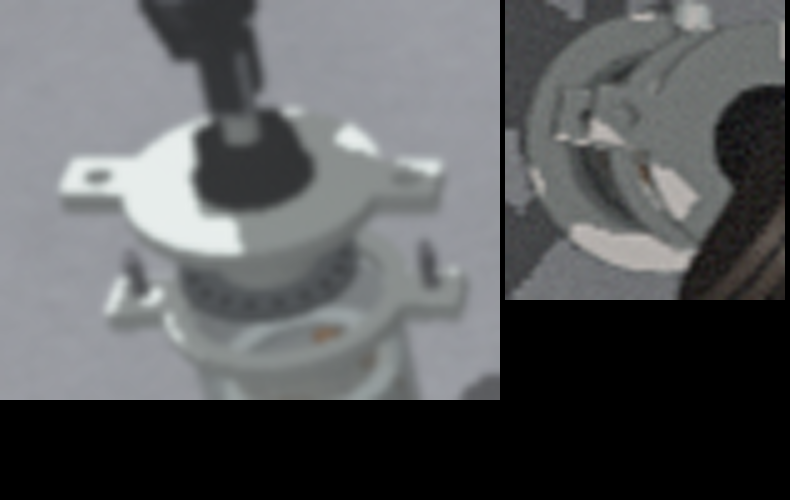

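```bash
python3 - <<'E'
from h import *
A=ray("scene",(134.6,165.4),.2228)[0];B=ray("scene",(196.4,165.4),.2182)[0];d=B-A
print(A,B,"mid",(A+B)/2,"L",np.hypot(*d[:2]),"yaw",np.degrees(np.arctan2(-d[0],d[1])))
print("top +y",ray("top",(428.4,232.4),.2182),"tri",tri([("top",(428.4,232.4)),("scene",(196.4,165.4))]))
E
```

```text
[ 0.45807215 -0.3091941   0.2228    ] [ 0.48476959 -0.16743928  0.2182    ] mid [ 0.47142087 -0.23831669  0.2205    ] L 0.14424694596428445 yaw -10.665880896413308
top +y [[ 0.48035626 -0.17023238  0.2182    ]] tri (array([ 0.48053155, -0.16919401,  0.21579819]), [np.float64(0.0015818599624872417), np.float64(0.001581859962487351)])
```

{"api": "jog_arm", "payload": {
  "series": [
    [0.0007,-0.0007,0.002,0],
    [0.0007,-0.0007,0.004,0],
    [0.0005,-0.0004,0.004,0],
    [0.0005,0,0.004,0],
    [0.0003,0,0.003,0],
    [0,0,0.002,0],
    [0,0,0.001,0],
    [0,0,0,0]
  ]
}}

```text
time: 18.7
eef_pos: [0.4684, -0.2386, 0.2281]
tcp_rot: [0.769, 0.639, -0.024, 0.007]
contact_force: [-0.6, -0.4, -6.7]
opening: 0.151
```

```bash
python3 plan.py .4684 -.2388 .228 -10.6 1; python3 - <<'E'
from h import *
for n in("scene","top"):
    im=vision.read_camera(n)[:,:,::-1];cv2.imwrite(f"pics/{n}4.png",im)
a=cv2.imread("pics/scene4.png");b=cv2.imread("pics/top4.png")
o=np.zeros((500,790,3),np.uint8);x=cv2.resize(a[130:210,115:215],None,fx=5,fy=5,interpolation=2);o[:400,:500]=x
y=cv2.resize(b[210:270,405:461],None,fx=5,fy=5,interpolation=2);o[:300,505:785]=y
cv2.imwrite("pics/c14.png",o)
E
```

```text
t 18.7 pos [ 0.4684 -0.2386  0.2281] psi -10.62 tilt 2.93 F [-0.6 -0.4 -6.7] open 0.151 err [-0.     -0.0002 -0.0001] 0.02
[-0.0002, 0.0, 0.0001] -0.0004
ztool [-0.0282 -0.0426 -0.9987] q [-0.638 -0.051  1.924 -0.054  1.266 -0.437] dq [-0.001  0.003  0.004  0.001  0.     0.   ]
```

View pics/c14.png

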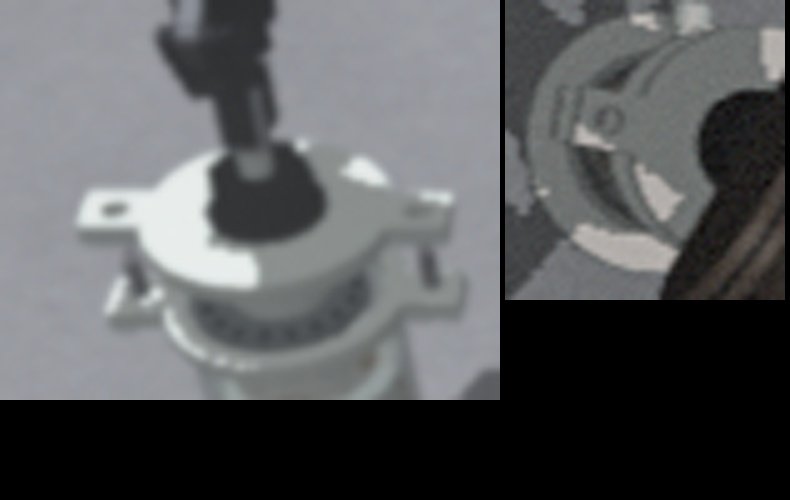

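```bash
python3 - <<'E'
from h import *
A=ray("scene",(138,172),.2019)[0];B=ray("scene",(198,172),.1972)[0];d=B-A
print(A,B,"mid",(A+B)/2,"L",np.hypot(*d[:2]),"yaw",np.degrees(np.arctan2(-d[0],d[1])))
print("top +y",ray("top",(425.8,234),.1972))
for n in("scene","top"): print(n,"proj of stud tip est",proj(n,[[.478,-.169,.18],[.4519,-.3085,.18],[.4839,-.1648,.18],[.4574,-.306,.18]]).round(1).tolist())
b=cv2.imread("pics/top4.png");cv2.imwrite("pics/c15.png",cv2.resize(b[225:245,415:440],None,fx=24,fy=24,interpolation=2))
E
```

```text
[ 0.45665078 -0.3066317   0.2019    ] [ 0.48311555 -0.16682074  0.1972    ] mid [ 0.46988317 -0.23672622  0.19955   ] L 0.14229367061728665 yaw -10.718681618674582
top +y [[ 0.47647236 -0.16884232  0.1972    ]]
scene proj of stud tip est [[198.1, 176.5], [139.6, 178.2], [199.9, 177.7], [140.5, 179.4]]
top proj of stud tip est [[424.2, 233.4], [480.2, 244.1], [422.5, 231.0], [479.2, 241.9]]
```

View pics/c15.png

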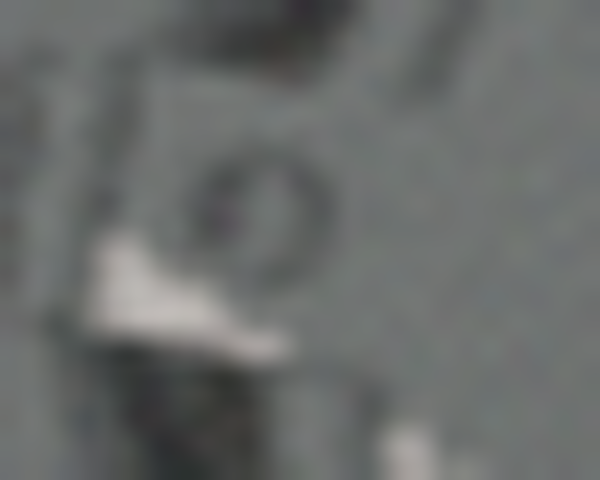

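{"api": "jog_arm", "payload": {
  "series": [
    [0.0002,0.0003,0.001,0],
    [0.0003,0.0002,0.002,0],
    [0.0003,0.0002,0.002,0],
    [0.0002,0,0.002,0],
    [0.0002,0,0.002,0],
    [0,0,0.002,0],
    [0,0,0.001,0],
    [0,0,0,0]
  ]
}}

```text
time: 19.47
eef_pos: [0.4697, -0.2385, 0.2159]
tcp_rot: [0.769, 0.639, -0.024, 0.008]
contact_force: [0.7, 0.1, -6.3]
opening: 0.153
```

```bash
python3 plan.py .469 -.2382 .214 -10.6 1; python3 - <<'E'
from h import *
for n in("scene","top"):
    im=vision.read_camera(n)[:,:,::-1];cv2.imwrite(f"pics/{n}5.png",im)
a=cv2.imread("pics/scene5.png");b=cv2.imread("pics/top5.png")
o=np.zeros((500,790,3),np.uint8);x=cv2.resize(a[130:210,115:215],None,fx=5,fy=5,interpolation=2);o[:400,:500]=x
y=cv2.resize(b[220:250,412:440],None,fx=10,fy=10,interpolation=2);o[:300,505:785]=y
cv2.imwrite("pics/c16.png",o)
E
```

```text
t 19.47 pos [ 0.4697 -0.2385  0.2159] psi -10.62 tilt 2.94 F [ 0.7  0.1 -6.3] open 0.153 err [-0.0007  0.0003 -0.0019] 0.02
[0.0003, -0.0007, 0.0019] -0.0004
ztool [-0.0265 -0.044  -0.9987] q [-0.636 -0.04   1.936 -0.054  1.241 -0.434] dq [ 0.001  0.001  0.004 -0.    -0.001  0.004]
```

View pics/c16.png

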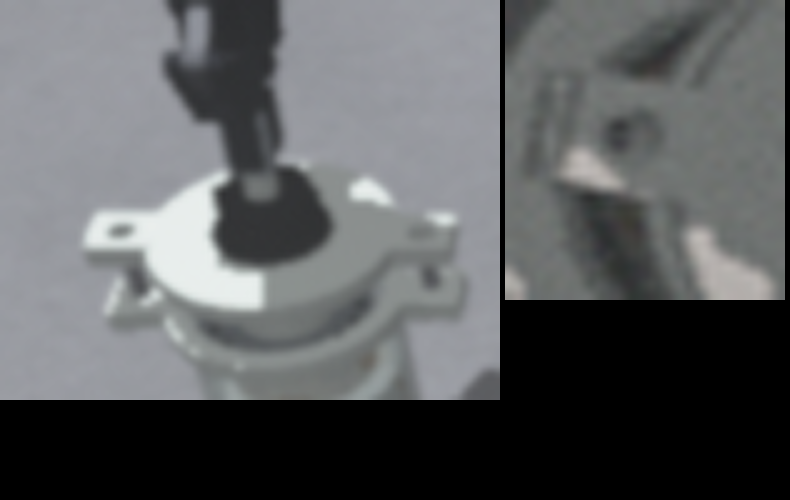

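{"api": "jog_arm", "payload": {
  "series": [
    [0.0004,-0.0003,0.001,0],
    [0.0004,-0.0003,0.002,0],
    [0.0004,-0.0002,0.002,0],
    [0.0004,0,0.002,0],
    [0.0003,0,0.001,0],
    [0,0,0.001,0],
    [0,0,0.001,0],
    [0,0,0,0]
  ]
}}

```text
time: 20.23
eef_pos: [0.4691, -0.2369, 0.2054]
tcp_rot: [0.769, 0.639, -0.024, 0.009]
contact_force: [-1.1, 0.5, -6.7]
opening: 0.149
```

```bash
python3 plan.py .4692 -.2373 .204 -10.6 1; python3 - <<'E'
from h import *
for n in("scene","top"):
    im=vision.read_camera(n)[:,:,::-1];cv2.imwrite(f"pics/{n}6.png",im)
a=cv2.imread("pics/scene6.png");b=cv2.imread("pics/top6.png")
o=np.zeros((500,790,3),np.uint8);x=cv2.resize(a[130:210,115:215],None,fx=5,fy=5,interpolation=2);o[:400,:500]=x
y=cv2.resize(b[220:250,412:440],None,fx=10,fy=10,interpolation=2);o[:300,505:785]=y
cv2.imwrite("pics/c17.png",o)
E
```

```text
t 20.23 pos [ 0.4691 -0.2369  0.2054] psi -10.62 tilt 2.95 F [-1.1  0.5 -6.7] open 0.149 err [ 0.0001 -0.0004 -0.0014] 0.02
[-0.0003, 0.0002, 0.0014] -0.0004
ztool [-0.0257 -0.0445 -0.9987] q [-0.635 -0.034  1.95  -0.054  1.22  -0.431] dq [ 0.001  0.001 -0.     0.001 -0.001 -0.   ]
```

View pics/c17.png

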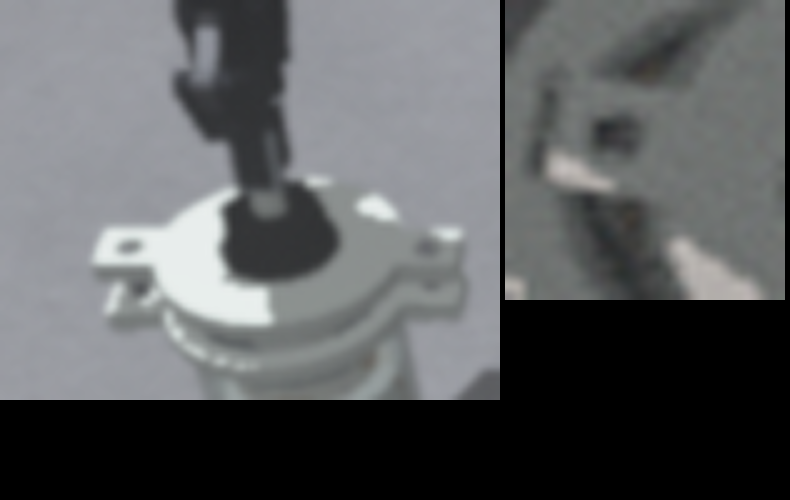

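{"api": "jog_arm", "payload": {
  "series": [
    [0.0001,0,0.001,0],
    [0.0001,0,0.002,0],
    [0.0001,0,0.002,0],
    [0,0,0.001,0],
    [0,0,0.001,0],
    [0,0,0.0005,0],
    [0,0,0,0],
    [0,0,0,0]
  ]
}}

```text
time: 21.0
eef_pos: [0.4692, -0.2372, 0.1976]
tcp_rot: [0.769, 0.639, -0.024, 0.009]
contact_force: [0.5, -0.3, -6.1]
opening: 0.154
```

```bash
python3 plan.py .4692 -.2370 .194 -10.6 1; python3 - <<'E'
from h import *
for n in("scene","top"):
    im=vision.read_camera(n)[:,:,::-1];cv2.imwrite(f"pics/{n}7.png",im)
a=cv2.imread("pics/scene7.png");b=cv2.imread("pics/top7.png")
o=np.zeros((500,790,3),np.uint8);x=cv2.resize(a[130:210,115:215],None,fx=5,fy=5,interpolation=2);o[:400,:500]=x
y=cv2.resize(b[220:250,412:440],None,fx=10,fy=10,interpolation=2);o[:300,505:785]=y
cv2.imwrite("pics/c18.png",o)
E
```

```text
t 21.0 pos [ 0.4692 -0.2372  0.1976] psi -10.63 tilt 2.95 F [ 0.5 -0.3 -6.1] open 0.154 err [-0.      0.0002 -0.0036] 0.03
[0.0004, -0.0, 0.0036] -0.0005
ztool [-0.0249 -0.0451 -0.9987] q [-0.635 -0.027  1.958 -0.055  1.205 -0.43 ] dq [ 0.001  0.002  0.001  0.001 -0.001 -0.002]
```

View pics/c18.png

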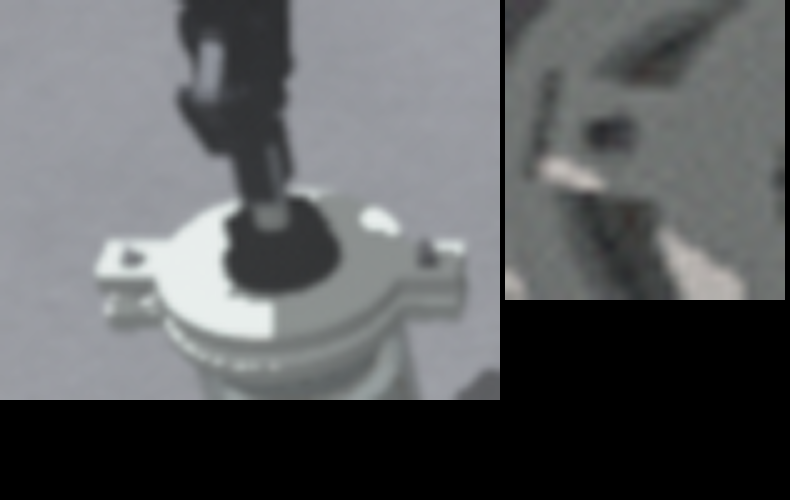

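Studs now show through both holes, at crop (132,258) and (427,255), and there is no contact force. I continue down gently.

{"api": "jog_arm", "payload": {
  "series": [
    [0.0001,0,0.001,0],
    [0.0001,0,0.001,0],
    [0.0001,0,0.001,0],
    [0,0,0.001,0],
    [0,0,0.001,0],
    [0,0,0.001,0],
    [0,0,0,0],
    [0,0,0,0]
  ]
}}

```text
time: 21.77
eef_pos: [0.4696, -0.2376, 0.1921]
tcp_rot: [0.769, 0.638, -0.024, 0.01]
contact_force: [1.2, 0.6, -5.8]
opening: 0.153
```

```bash
python3 plan.py .4692 -.2370 .186 -10.6 1
```

```text
t 21.77 pos [ 0.4696 -0.2376  0.1921] psi -10.63 tilt 2.97 F [ 1.2  0.6 -5.8] open 0.153 err [-0.0004  0.0006 -0.0061] 0.03
[0.0008, -0.0004, 0.006] -0.0005
ztool [-0.0235 -0.0462 -0.9987] q [-0.635 -0.021  1.963 -0.055  1.192 -0.43 ] dq [-0.001  0.002 -0.     0.003  0.    -0.008]
```

{"api": "jog_arm", "payload": {
  "series": [
    [0.0002,-0.0001,0.001,0],
    [0.0002,-0.0001,0.001,0],
    [0.0001,0,0.001,0],
    [0,0,0.001,0],
    [0,0,0.001,0],
    [0,0,0,0],
    [0,0,0,0],
    [0,0,0,0]
  ]
}}

```text
time: 22.43
eef_pos: [0.4696, -0.2381, 0.1894]
tcp_rot: [0.769, 0.639, -0.024, 0.011]
contact_force: [-1.9, 0.2, -3.1]
opening: 0.155
```

```bash
python3 plan.py .4692 -.2370 .184 -10.6 1; python3 - <<'E'
from h import *
im=vision.read_camera("scene")[:,:,::-1];cv2.imwrite("pics/c19.png",cv2.resize(im[140:220,115:215],None,fx=6,fy=6,interpolation=2))
E
```

```text
t 22.43 pos [ 0.4696 -0.2381  0.1894] psi -10.61 tilt 3.09 F [-1.9  0.2 -3.1] open 0.155 err [-0.0004  0.0011 -0.0054] 0.01
[0.0013, -0.0005, 0.0053] -0.0002
ztool [-0.0231 -0.0487 -0.9985] q [-0.635 -0.019  1.966 -0.057  1.185 -0.429] dq [-0.    -0.003 -0.001 -0.003 -0.002 -0.013]
```

View pics/c19.png

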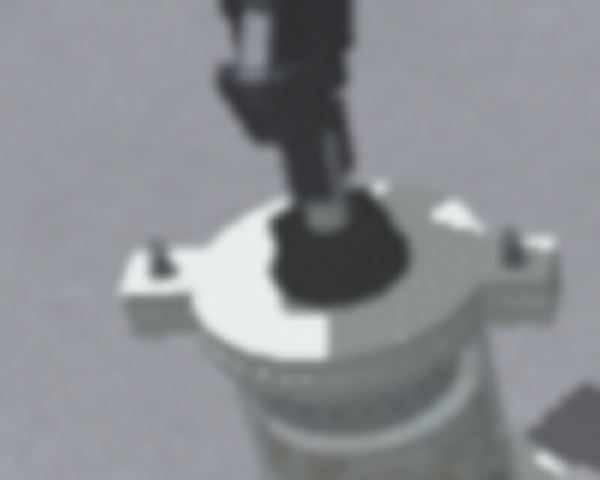

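{"api": "jog_arm", "payload": {
  "series": [
    [0.0003,0,0.001,0],
    [0.0002,0,0.001,0],
    [0.0001,0,0.001,0],
    [0,0,0.001,0],
    [0,0,0.0005,0],
    [0,0,0,0],
    [0,0,0,0],
    [0,0,0,0]
  ]
}}

```text
time: 23.15
eef_pos: [0.4697, -0.2383, 0.1863]
tcp_rot: [0.769, 0.639, -0.025, 0.012]
contact_force: [-1.3, 0.9, -1.4]
opening: 0.153
```

```bash
python3 plan.py .4692 -.2370 .184 -10.6 1
```

```text
t 23.15 pos [ 0.4697 -0.2383  0.1863] psi -10.6 tilt 3.18 F [-1.3  0.9 -1.4] open 0.153 err [-0.0005  0.0013 -0.0023] -0.0
[0.0013, -0.0006, 0.0022] 0.0001
ztool [-0.0233 -0.0503 -0.9985] q [-0.635 -0.016  1.969 -0.059  1.178 -0.428] dq [-0.    -0.     0.    -0.001  0.    -0.   ]
```

{"api": "jog_arm", "payload": {
  "series": [
    [0.0003,0,0.001,0],
    [0.0002,0,0.001,0],
    [0,0,0.0005,0],
    [0,0,0,0],
    [0,0,0,0],
    [0,0,0,0],
    [0,0,0,0],
    [0,0,0,0]
  ]
}}

```text
time: 23.82
eef_pos: [0.4699, -0.2388, 0.1861]
tcp_rot: [0.769, 0.639, -0.026, 0.013]
contact_force: [-3.6, 1.1, 0.6]
opening: 0.157
```

```bash
python3 plan.py .4692 -.2370 .184 -10.6 1
```

```text
t 23.82 pos [ 0.4699 -0.2388  0.1861] psi -10.56 tilt 3.29 F [-3.6  1.1  0.6] open 0.157 err [-0.0007  0.0018 -0.0021] -0.04
[0.0017, -0.001, 0.002] 0.0006
ztool [-0.023  -0.0525 -0.9984] q [-0.634 -0.015  1.968 -0.061  1.177 -0.427] dq [-0.     0.001 -0.001  0.    -0.002  0.001]
```

{"api": "jog_arm", "payload": {
  "series": [
    [0,0,0,0],
    [0,0,0,0],
    [0,0,0,0],
    [0,0,0,0],
    [0,0,0,0],
    [0,0,0,0],
    [0,0,0,0],
    [0,0,0,0]
  ],
  "grip": 0.0854
}}

```text
time: 24.48
eef_pos: [0.4739, -0.2401, 0.1873]
tcp_rot: [0.769, 0.639, -0.022, 0.018]
contact_force: [-0.1, -0.0, 0.0]
opening: 1.0
```

```bash
python3 plan.py .4692 -.2370 .184 -10.6 1; python3 - <<'E'
from h import *
im=vision.read_camera("scene")[:,:,::-1];cv2.imwrite("pics/scene8.png",im);cv2.imwrite("pics/c20.png",cv2.resize(im[130:220,115:215],None,fx=6,fy=6,interpolation=2))
E
```

```text
t 24.48 pos [ 0.4739 -0.2401  0.1873] psi -10.6 tilt 3.33 F [-0.1 -0.   0. ] open 1.0 err [-0.0047  0.0031 -0.0033] -0.0
[0.0024, -0.0052, 0.0032] 0.0001
ztool [-0.0109 -0.0571 -0.9983] q [-0.633 -0.015  1.966 -0.057  1.166 -0.427] dq [ 0.001  0.001 -0.001 -0.    -0.004  0.001]
```

View pics/c20.png

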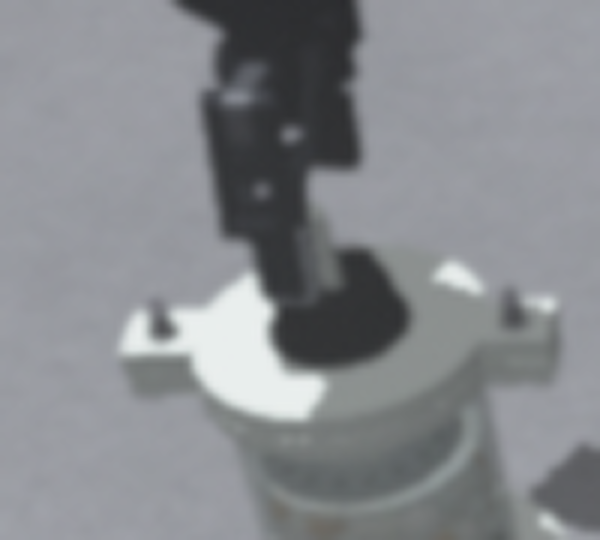

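```bash
python3 plan.py .4702 -.2389 .187 -10.6 1; python3 - <<'E'
from h import *
s=cv2.imread("pics/scene8.png");cv2.imwrite("pics/c21.png",cv2.resize(s[165:200,130:205],None,fx=10,fy=10,interpolation=2))
# predicted pixel of nut-top centre and lid centre, holes for candidate axis
print(proj("scene",[[.4703,-.2354,.15],[.4703,-.2354,.162],[.4703,-.2354,.188]]))
E
```

```text
t 24.53 pos [ 0.4739 -0.2401  0.1873] psi -10.59 tilt 3.33 F [-0.  -0.1 -0.2] open 1.002 err [-0.0037  0.0012 -0.0003] -0.01
[0.0005, -0.0039, 0.0002] 0.0002
ztool [-0.0111 -0.0571 -0.9983] q [-0.633 -0.015  1.966 -0.057  1.166 -0.427] dq [-0.     0.     0.002  0.001  0.002 -0.   ]
[[172.80400466 187.94488529]
 [171.84842472 184.1826246 ]
 [169.72641004 175.82793643]]
```

View pics/c21.png

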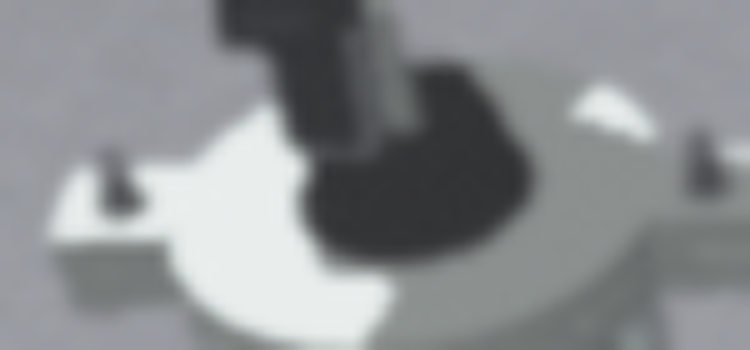

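{"api": "jog_arm", "payload": {
  "series": [
    [0.0002,-0.001,0,0],
    [0.0002,-0.001,0,0],
    [0.0001,-0.001,0.001,0],
    [0,-0.0007,0.002,0],
    [0,0,0.003,0],
    [0,0,0.003,0],
    [0,0,0.002,0],
    [0,0,0,0]
  ]
}}

```text
time: 25.2
eef_pos: [0.4696, -0.2394, 0.1749]
tcp_rot: [0.769, 0.638, -0.022, 0.018]
contact_force: [-0.4, -0.1, -0.3]
opening: 1.001
```

```bash
python3 plan.py .4702 -.2389 .152 -10.6 8; python3 - <<'E'
from h import *
im=vision.read_camera("scene")[:,:,::-1];cv2.imwrite("pics/scene9.png",im);cv2.imwrite("pics/c22.png",cv2.resize(im[120:220,115:215],None,fx=6,fy=6,interpolation=2))
E
```

```text
t 25.2 pos [ 0.4696 -0.2394  0.1749] psi -10.6 tilt 3.32 F [-0.4 -0.1 -0.3] open 1.001 err [ 0.0006  0.0005 -0.0229] 0.0
[0.0002, 0.0001, 0.0029] -0.0
[0.0002, 0.0001, 0.0029] -0.0
[0.0002, 0.0001, 0.0029] -0.0
[0.0002, 0.0001, 0.0029] -0.0
[0.0002, 0.0001, 0.0029] -0.0
[0.0002, 0.0001, 0.0029] -0.0
[0.0002, 0.0001, 0.0029] -0.0
[0.0002, 0.0001, 0.0029] -0.0
ztool [-0.0111 -0.0569 -0.9983] q [-0.637 -0.011  1.986 -0.058  1.143 -0.429] dq [-0.     0.002  0.004  0.001  0.    -0.001]
```

View pics/c22.png

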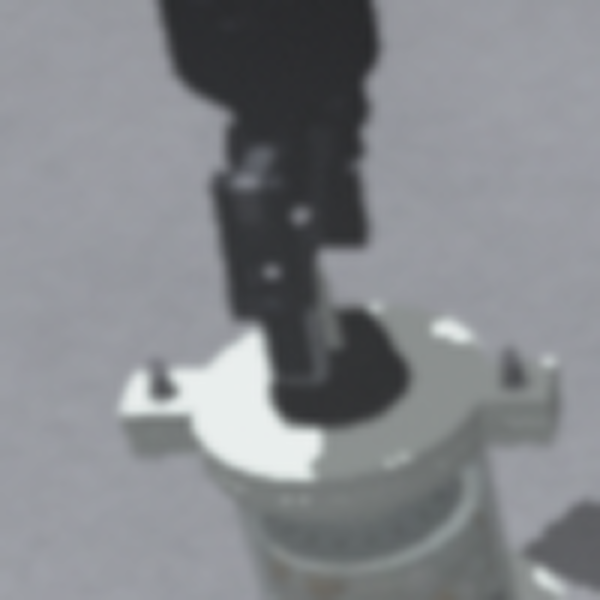

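```bash
python3 - <<'E'
from h import *
T=np.array([.4696,-.2394,.1749]);u=np.array([.983,-.184,0]);z=np.array([-.0111,-.0569,-.9983])
for k in(.0425,.05):
  for b in(.012,.023): print(k,b,((proj("scene",[T+k*u-b*z])-[115,120])*6).round())
for z0 in(.162,.188,.222): print("axis",z0,((proj("scene",[[.4703,-.2354,z0],[.4675,-.2375,z0]])-[115,120])*6).round().tolist())
s=cv2.imread("pics/scene9.png");g=cv2.cvtColor(s,cv2.COLOR_BGR2GRAY)[150:200,150:195];cv2.imwrite("pics/c23.png",cv2.resize(cv2.convertScaleAbs(g,alpha=2.2),None,fx=12,fy=12,interpolation=2))
E
```

```text
0.0425 0.012 [[300. 402.]]
0.0425 0.023 [[296. 380.]]
0.05 0.012 [[296. 414.]]
0.05 0.023 [[292. 392.]]
axis 0.162 [[341.0, 385.0], [336.0, 382.0]]
axis 0.188 [[328.0, 335.0], [323.0, 332.0]]
axis 0.222 [[311.0, 267.0], [306.0, 264.0]]
```

View pics/c23.png

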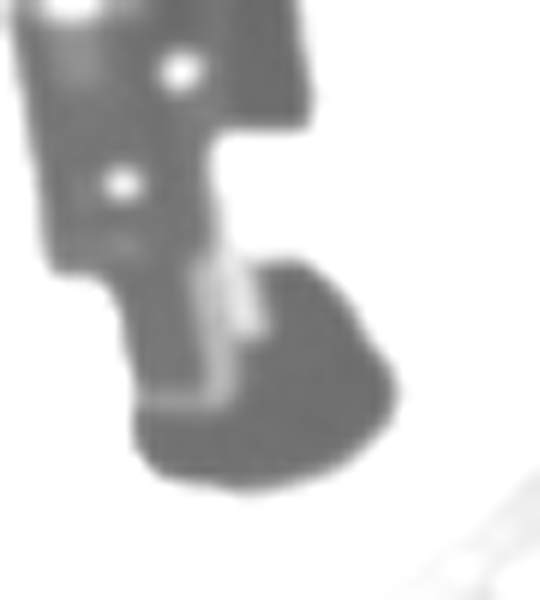

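{"api": "jog_arm", "payload": {
  "series": [
    [0.0002,0.0001,0.002,0],
    [0.0002,0.0001,0.003,0],
    [0.0002,0.0001,0.003,0],
    [0.0002,0.0001,0.003,0],
    [0.0002,0.0001,0.003,0],
    [0.0002,0.0001,0.003,0],
    [0,0,0.002,0],
    [0,0,0.001,0]
  ]
}}

```text
time: 25.92
eef_pos: [0.4705, -0.2395, 0.153]
tcp_rot: [0.769, 0.639, -0.022, 0.019]
contact_force: [-0.4, -0.2, 0.6]
opening: 1.002
```

```bash
python3 plan.py .4702 -.2389 .152 -10.6 1; python3 - <<'E'
from h import *
im=vision.read_camera("scene")[:,:,::-1];cv2.imwrite("pics/scene10.png",im);cv2.imwrite("pics/c24.png",cv2.resize(im[120:220,115:215],None,fx=6,fy=6,interpolation=2))
E
```

```text
t 25.92 pos [ 0.4705 -0.2395  0.153 ] psi -10.6 tilt 3.33 F [-0.4 -0.2  0.6] open 1.002 err [-0.0003  0.0006 -0.001 ] -0.0
[0.0006, -0.0004, 0.0009] 0.0
ztool [-0.0108 -0.0571 -0.9983] q [-0.637  0.015  2.002 -0.059  1.1   -0.426] dq [ 0.001  0.019  0.011  0.001 -0.028 -0.   ]
```

View pics/c24.png

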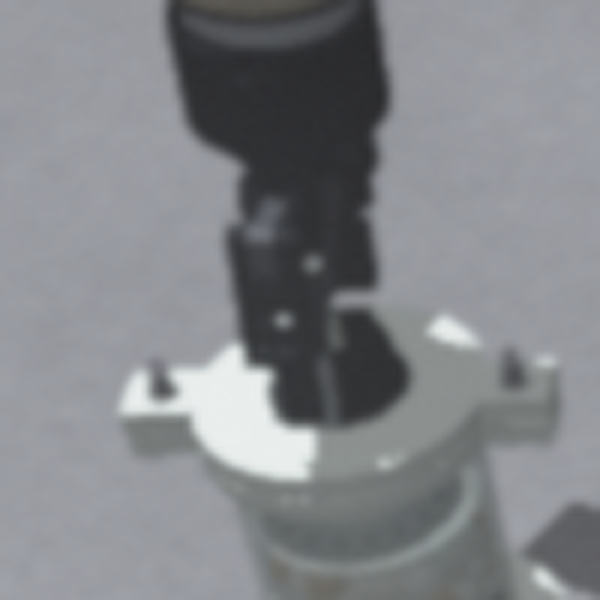

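{"api": "jog_arm", "payload": {
  "series": [
    [0.0003,-0.0002,0,0],
    [0,0,0,0],
    [0,0,0,0],
    [0,0,0,0],
    [0,0,0,0],
    [0,0,0,0],
    [0,0,0,0],
    [0,0,0,0]
  ],
  "grip": 0.0,
  "grip_force": 40
}}

```text
time: 26.63
eef_pos: [0.4687, -0.2388, 0.1531]
tcp_rot: [0.769, 0.639, -0.024, 0.017]
contact_force: [-1.2, 0.3, -0.1]
opening: 0.507
```

```bash
python3 plan.py .4702 -.2389 .152 -10.6 1; python3 - <<'E'
from h import *
im=vision.read_camera("scene")[:,:,::-1];cv2.imwrite("pics/scene11.png",im);cv2.imwrite("pics/c25.png",cv2.resize(im[120:220,115:215],None,fx=6,fy=6,interpolation=2))
E
```

```text
t 26.63 pos [ 0.4687 -0.2388  0.1531] psi -10.6 tilt 3.32 F [-1.2  0.3 -0.1] open 0.507 err [ 0.0015 -0.0001 -0.0011] -0.0
[0.0003, 0.0015, 0.0011] 0.0
ztool [-0.0156 -0.0558 -0.9983] q [-0.637  0.013  2.004 -0.061  1.105 -0.425] dq [-0.001 -0.     0.003  0.001  0.     0.   ]
```

View pics/c25.png

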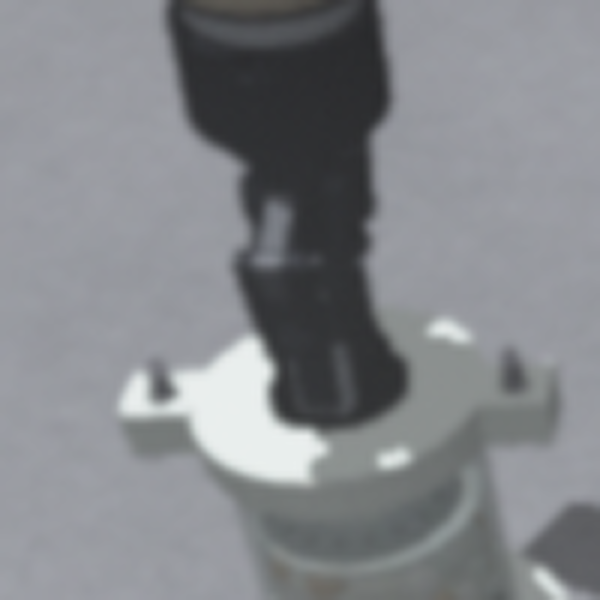

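```bash
python3 plan.py .4687 -.2388 .1631 -10.6 1
```

```text
t 26.68 pos [ 0.4687 -0.2388  0.1531] psi -10.6 tilt 3.32 F [-1.3 -0.2  0.7] open 0.508 err [0.   0.   0.01] -0.0
[-0.0006, -0.0, -0.01] 0.0
ztool [-0.0156 -0.0558 -0.9983] q [-0.637  0.013  2.004 -0.061  1.105 -0.425] dq [-0.002 -0.     0.     0.001 -0.001  0.002]
```

{"api": "jog_arm", "payload": {
  "series": [
    [0,0,-0.0005,0],
    [-0.0001,0,-0.001,0],
    [-0.0001,0,-0.002,0],
    [-0.0001,0,-0.002,0],
    [-0.0001,0,-0.002,0],
    [-0.0001,0,-0.002,0],
    [-0.0001,0,-0.001,0],
    [0,0,0,0]
  ],
  "grip_force": 50
}}

```text
time: 27.35
eef_pos: [0.4675, -0.2377, 0.1604]
tcp_rot: [0.769, 0.639, -0.024, 0.014]
contact_force: [0.2, -0.6, -4.6]
opening: 0.501
```

```bash
python3 plan.py .4687 -.2388 .1731 -10.6 1; python3 - <<'E'
from h import *
im=vision.read_camera("scene")[:,:,::-1];cv2.imwrite("pics/scene12.png",im);cv2.imwrite("pics/c26.png",cv2.resize(im[110:210,115:215],None,fx=6,fy=6,interpolation=2))
E
```

```text
t 27.35 pos [ 0.4675 -0.2377  0.1604] psi -10.6 tilt 3.21 F [ 0.2 -0.6 -4.6] open 0.501 err [ 0.0012 -0.0011  0.0127] 0.0
[-0.0015, 0.0013, -0.0126] -0.0
ztool [-0.0188 -0.0527 -0.9984] q [-0.637  0.004  1.999 -0.059  1.123 -0.427] dq [-0.    -0.001  0.001 -0.    -0.001  0.   ]
```

View pics/c26.png

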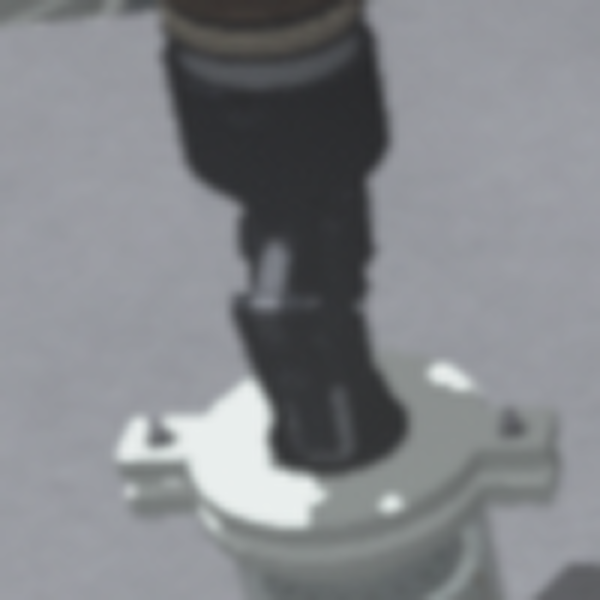

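{"api": "jog_arm", "payload": {
  "series": [
    [-0.0003,0.0002,-0.0005,0],
    [-0.0003,0.0003,-0.001,0],
    [-0.0003,0.0003,-0.002,0],
    [-0.0003,0.0003,-0.002,0],
    [-0.0002,0.0002,-0.002,0],
    [-0.0001,0,-0.002,0],
    [-0.0001,0,-0.001,0],
    [0,0,0,0]
  ]
}}

```text
time: 28.07
eef_pos: [0.4686, -0.2384, 0.1721]
tcp_rot: [0.769, 0.639, -0.024, 0.013]
contact_force: [-0.2, 0.3, -4.0]
opening: 0.506
```

```bash
python3 plan.py .4687 -.2388 .18 -10.6 1; python3 - <<'E'
from h import *
from plant import monitor
F=[monitor.get_state()['contact_force']]
for n in("scene","top"):
    im=vision.read_camera(n)[:,:,::-1];cv2.imwrite(f"pics/{n}13.png",im);F.append(monitor.get_state()['contact_force'])
print(np.array(F).round(1))
a=cv2.imread("pics/scene13.png");cv2.imwrite("pics/c27.png",cv2.resize(a[130:230,115:215],None,fx=6,fy=6,interpolation=2))
E
```

```text
t 28.07 pos [ 0.4686 -0.2384  0.1721] psi -10.6 tilt 3.13 F [-0.2  0.3 -4. ] open 0.506 err [ 0.0001 -0.0004  0.0079] 0.0
[-0.0008, 0.0001, -0.0079] -0.0
ztool [-0.0194 -0.0511 -0.9985] q [-0.637 -0.005  1.985 -0.058  1.147 -0.429] dq [ 0.002 -0.003 -0.003  0.001  0.001  0.001]
[[-0.2  0.3 -4. ]
 [-0.8  0.6 -4.5]
 [ 0.6 -0.1 -2.8]]
```

View pics/c27.png

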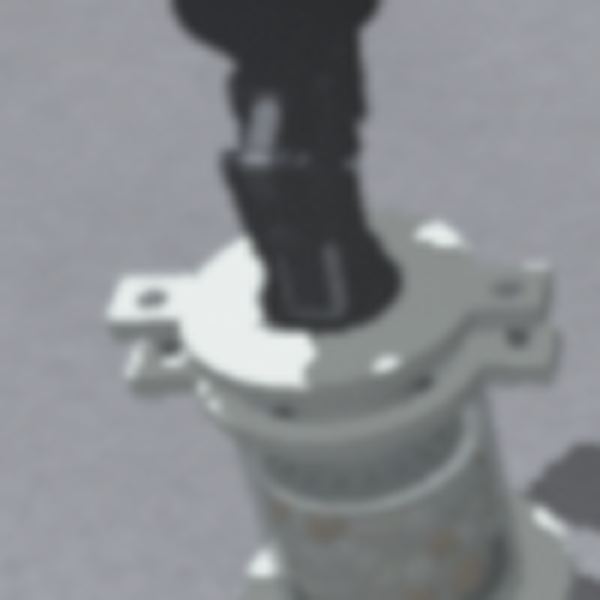

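The outer lid alone is rising at about 3.8 N, and the inner lid's dark rim is still at the same place in the tube. I keep lifting straight up.

{"api": "jog_arm", "payload": {
  "series": [
    [-0.0002,0,-0.001,0],
    [-0.0003,0,-0.002,0],
    [-0.0003,0.0001,-0.004,0],
    [-0.0003,0.0001,-0.005,0],
    [-0.0004,0.0001,-0.006,0],
    [-0.0004,0.0001,-0.006,0],
    [-0.0004,0.0001,-0.006,0],
    [-0.0004,0.0001,-0.006,0]
  ]
}}

```text
time: 28.83
eef_pos: [0.4685, -0.2388, 0.2097]
tcp_rot: [0.769, 0.639, -0.024, 0.012]
contact_force: [0.3, -0.3, -3.8]
opening: 0.5
```

```bash
python3 plan.py .4687 -.2386 .25 -10.6 8
```

```text
t 28.83 pos [ 0.4685 -0.2388  0.2097] psi -10.61 tilt 3.08 F [ 0.3 -0.3 -3.8] open 0.5 err [0.0002 0.0002 0.0403] 0.01
[-0.0002, -0.0, -0.005] -0.0
[-0.0002, -0.0, -0.005] -0.0
[-0.0002, -0.0, -0.005] -0.0
[-0.0002, -0.0, -0.005] -0.0
[-0.0002, -0.0, -0.005] -0.0
[-0.0002, -0.0, -0.005] -0.0
[-0.0002, -0.0, -0.005] -0.0
[-0.0002, -0.0, -0.005] -0.0
ztool [-0.0224 -0.0489 -0.9986] q [-0.637 -0.04   1.948 -0.056  1.223 -0.434] dq [ 0.    -0.071 -0.089  0.003  0.152 -0.006]
```

{"api": "jog_arm", "payload": {
  "series": [
    [-0.0002,0,-0.006,0],
    [-0.0002,0,-0.006,0],
    [-0.0002,0,-0.006,0],
    [-0.0002,0,-0.006,0],
    [-0.0002,0,-0.005,0],
    [-0.0002,0,-0.003,0],
    [0,0,-0.001,0],
    [0,0,0,0]
  ]
}}

```text
time: 29.5
eef_pos: [0.4701, -0.239, 0.2498]
tcp_rot: [0.769, 0.639, -0.024, 0.014]
contact_force: [-0.7, -1.0, -3.0]
opening: 0.501
```

```bash
python3 plan.py .4687 -.2386 .25 -10.6 1;python3 - <<'E'
from h import *
for n in("scene","top"):
    im=vision.read_camera(n)[:,:,::-1];cv2.imwrite(f"pics/{n}14.png",im)
a=cv2.imread("pics/scene14.png");b=cv2.imread("pics/top14.png")
o=np.zeros((560,800,3),np.uint8);o[:560,:450]=cv2.resize(a[110:250,115:228],None,fx=4,fy=4,interpolation=2)[:560,:450];o[:320,455:795]=cv2.resize(b[200:280,400:485],None,fx=4,fy=4,interpolation=2)
cv2.imwrite("pics/c28.png",o)
E
```

```text
t 29.5 pos [ 0.4701 -0.239   0.2498] psi -10.6 tilt 3.16 F [-0.7 -1.  -3. ] open 0.501 err [-0.0014  0.0004  0.0002] 0.0
[0.0001, -0.0015, -0.0002] -0.0001
ztool [-0.018  -0.0521 -0.9985] q [-0.636 -0.072  1.904 -0.055  1.293 -0.437] dq [-0.    -0.003 -0.001  0.001  0.002 -0.001]
```

View pics/c28.png

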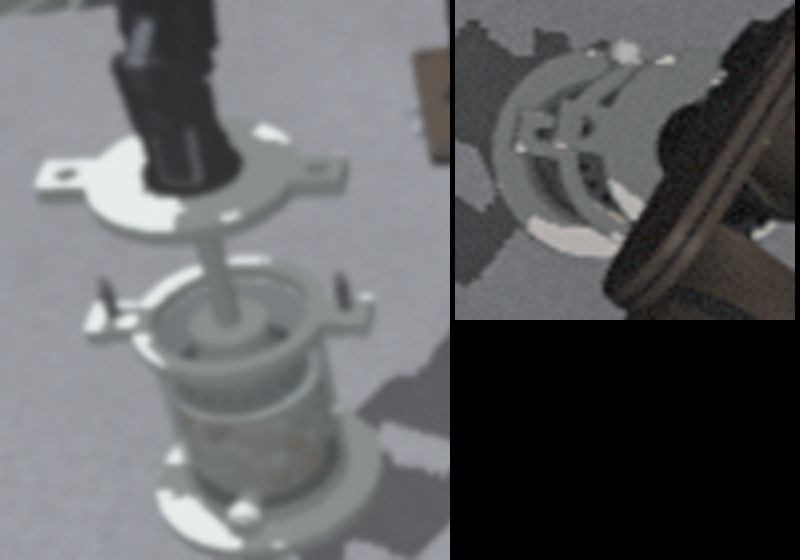

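{"api": "jog_arm", "payload": {
  "series": [
    [-0.0001,-0.0003,-0.001,0],
    [-0.0002,-0.0003,-0.002,0],
    [-0.0002,-0.0003,-0.004,0],
    [-0.0002,-0.0002,-0.005,0],
    [-0.0002,0,-0.004,0],
    [-0.0001,0,-0.002,0],
    [0,0,-0.001,0],
    [0,0,0,0]
  ]
}}

```text
time: 30.27
eef_pos: [0.4684, -0.2383, 0.2689]
tcp_rot: [0.769, 0.639, -0.024, 0.013]
contact_force: [-0.8, -0.0, -2.7]
opening: 0.5
```

```bash
python3 plan.py .4687 -.2386 .27 -10.6 1;python3 - <<'E'
from h import *
for n in("scene",):
    im=vision.read_camera(n)[:,:,::-1];cv2.imwrite(f"pics/{n}15.png",im)
a=cv2.imread("pics/scene15.png")
cv2.imwrite("pics/c29.png",cv2.resize(a[100:210,110:220],None,fx=5,fy=5,interpolation=2))
E
```

```text
t 30.27 pos [ 0.4684 -0.2383  0.2689] psi -10.61 tilt 3.1 F [-0.8 -0.  -2.7] open 0.5 err [ 0.0003 -0.0003  0.0011] 0.01
[-0.0003, 0.0004, -0.0011] -0.0001
ztool [-0.0209 -0.05   -0.9985] q [-0.637 -0.087  1.884 -0.054  1.332 -0.44 ] dq [-0.001 -0.003 -0.004  0.    -0.001 -0.001]
```

View pics/c29.png

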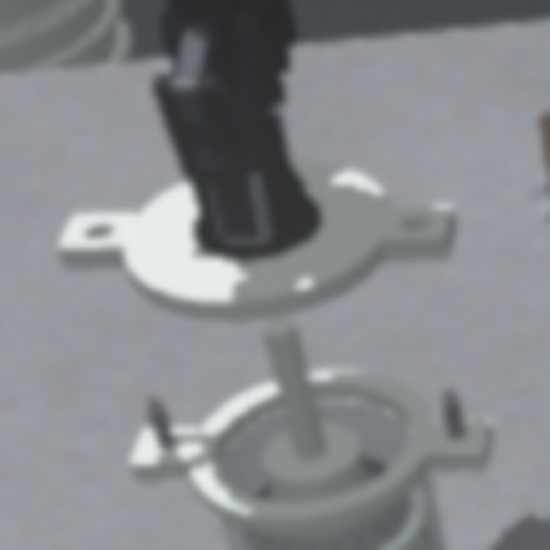

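View pics/scene15.png

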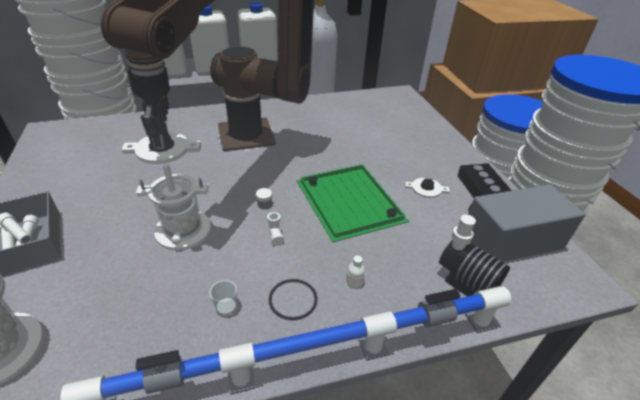

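The rod's tip is clear below the lid at scene px (166,166), against (167,164.5) predicted for a seated inner lid. The lid is level, the bystanders have not moved and the arm is still, so I hand in.

```bash
python3 - <<'E'
from h import *
A=ray("scene",(110+99/5,100+232/5),.278)[0];B=ray("scene",(110+413/5,100+224/5),.278)[0]
print("holes L",np.hypot(*(A-B)[:2]),"mid",(A+B)/2)
from plant import workorder; print(workorder.sign_off())
E
```

```text
holes L 0.14129278341962764 mid [ 0.47457908 -0.23626779  0.278     ]
the job is handed in; nothing more can be done
None
```

I lifted the nested pair out of the tray by the pull rod and seated it on the chamber. I then released it, gripped the outer lid alone by its nut, lifted it clear of the rod and handed in at about 30 s.

- **Seating:** Both studs showed through the ear holes, the outer lid looked flat on the flange, and the hand force went to about zero on release. The largest force I read while lowering was about 4 N.
- **Outer lid held:** It looks level and sits within about 1 cm of the chamber's axis. Its underside is about 40 mm above the rod's tip by arm height, and the gap is clearly visible in the last picture. The force reading of about 3 to 4 N fits the outer lid alone.
- **Inner lid:** The rod tip was at scene pixel (166,166), against (167,164.5) predicted for a seated lid. Nothing else in the last scene picture had moved.

Some checks disagreed:
- **Fingertips:** They stood about 20 mm farther back than the stated tool offset, so I set the grasp heights from the images.
- **Tool tilt:** Fast moves tilted the tool, up to about 4.5°. I worked it down to about 3°, nearly all in the plane of the pads, so the nut was gripped flat and the lid stayed level.
- **Cameras:** The two views differed by up to 5 mm at the chamber, so I aligned holes to studs within each view.
- **Last hole spacing:** The final check read 141 mm instead of 144 mm, which is about 1 px.

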